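# Pry open the sample case and put the filled canister on the balance

### The job

Lever up the stuck lid of the sloping wooden case with the spatula's blade, working from the slot above the steel lip, and use the spatula to swing the lid back to about upright or beyond, then lay the spatula back in its rest. Of the two look-alike canisters inside, feel which one is filled (the heavier) and set it gently upright on the middle of the balance pan; the empty one must end standing upright inside the open case. Leave everything else on the bench where it is.

Things in the scene. Friction and masses are not known exactly. Their poses are not given: they have to be found in the camera images.
- case: fixed wooden case with a sloping lid, 140 mm deep (x), 226 wide (y), front 105 and back 179 mm high; origin at the centre of its underside, x from the low front (facing the robot's right) to the high back. Inner floor at z = 74 mm, walls 8 mm, a 20 mm high partition at y = 0. The lid's underside rises at 28 degrees from x = -70, z = 105 mm (front edge) to the hinge at x = 70, z = 179 mm.
- sill (a point): middle of the lip of the steel sill, on its top face, 15 mm before the slot's mouth; axes as the case's. The sill (56 mm wide, sloping 28 degrees like the lid) is the floor of the slot under the lid's front edge and sticks out 24 mm before the front wall: a steel lip seen from above.
- slot (a point): centre of the slot's mouth in the case's front, under the middle of the lid's front edge; axes as the case's. The slot is 56 mm wide and 7 mm high (square to the lid). Its floor, the sill, runs on 30 mm inwards, parallel to the lid, so only a thin blade sloping about 28 degrees, tip higher, can go in; up to 60 mm in nothing is in the way.
- hinge (a point): middle of the lid's hinge line, at the top of the case's back; axes as the case's (the hinge turns about y)
- lid (a joint): lid angle, rad: 0 shut, grows as the front edge swings up and back, 2.06 vertical, stop at 2.3. The lid is 160 mm from hinge to front edge, 230 wide, 8 thick, about 0.25 kg, flush all round, no handle. The hinge is stiff: opening takes 3 to 4 N at the front edge, and the lid stays where it is left.
- lid_edge (a point): middle of the lid's front edge, on its underside; x runs from there to the hinge, z square to the lid, outwards
- spatula: stiff pry spatula: black handle 90 mm long (x from -45 to 45), 14 wide (y), 16 tall (z); steel blade 18 wide, 3 thick, from x = 45 to 122 mm, its mid-plane at z = 8 mm (mid-height of the handle). Origin at the centre of the handle's underside, x towards the blade tip; 0.11 kg. At the start it lies level in its rest, blade pointing roughly to the robot's left.
- blade_tip (a point): middle of the end of the spatula's blade; axes as the spatula's
- rest: fixed grey rest: base 110 x 52 x 6 mm and two posts at x = -37 and 37 mm (10 mm in x, 40 in y), seats at z = 32 mm between lips at y = +-15 to 20 mm that rise to z = 42. Origin at the centre of its underside, x along the spatula. The handle lies on both seats, free for fingers between the posts. It stands to the right of the case, nearer or farther than the balance (they may change places).
- balance: fixed white pan balance, 180 (x) x 140 (y) x 42 mm, with a round steel pan on top, 104 mm across; origin at the centre of its underside
- pan (a point): centre of the upper face of the balance's pan, 55 mm above the table
- can_p: closed metal canister with a grey cap, 34 mm across, 56 mm tall; origin at the centre of its underside. The two look alike: one is filled (300-420 g), the other empty (40-65 g); which is which must be felt, and the filled one may stand on either side. Both stand on the case's floor, at case x about 12 mm, y about +36 or -36 mm.
- can_q: closed metal canister with a grey cap, 34 mm across, 56 mm tall; origin at the centre of its underside. The two look alike: one is filled (300-420 g), the other empty (40-65 g); which is which must be felt, and the filled one may stand on either side. Both stand on the case's floor, at case x about 12 mm, y about +36 or -36 mm.
- beaker: bystander: glass beaker, 52 mm across, 70 mm tall; origin at the centre of its underside
- mortar: bystander: white ceramic bowl, 100 mm across, 55 mm tall; origin at the centre of its underside
- pestle: bystander: white ceramic pestle lying on the table, 110 mm long, 20 mm thick; origin at its middle, at table height
- banana: bystander: a banana, about 170 mm long, 32 mm thick, lying; origin near its middle at table height
- stopper: bystander: black rubber stopper, 38 mm across, 30 mm tall; origin at the centre of its underside
Things that resemble listed ones, but are neither listed nor needed, are in the scene too. There is more than one size of the spatula; the one meant has the size given above. Leave any orange look-alike of the balance alone.

How it is judged:
By the outcome, as a careful person would: the job done as asked, in the order asked, and still so for the second after the job is handed in, with the robot touching nothing.
It also fails if it takes over 72 s, if anything falls off the work surface, if the arm or the gripper's body presses on something with over 40 N, if the wrist force passes 120 N, or if a joint passes its speed limit or range.

### The arm

A 7-joint arm with a two-finger parallel gripper is mounted at the origin on the work surface. World frame = base frame: x ahead of the robot, y to its left, z up, the work surface at z = 0. Lengths are in mm, angles in rad, forces in N, time in s.
With the tool pointing down it reaches from about 425 to 1025 mm from the base axis. Payload 3.6 kg.
Tool frame: the origin (TCP) lies between the finger pads; the fingertips stand 17 mm ahead of it and the grasp point (between the pads) lies 2 mm behind it; z points along the fingers, x is the direction in which the jaws open and shut, and the axes are right-handed (so a half turn about z gives the same grasp; the last joint's range is limited). The gripper opens to 85 mm and grips with 20 to 120 N. Pads are 22 mm wide; open, the fingers measure 114 mm over their backs; the gripper's body (76 mm by 85 mm) begins 54 mm behind the grasp point. The pads swing forward as they close: fully open they stand 13 mm farther back than shut.
Start: joints at [1.024, 0.591, 0.048, 1.609, -0.033, 0.943, -0.034], TCP at [317.179, -651.941, 248.302] pointing down, gripper open.
Joint ranges: [-2.69, 2.69], [-0.47, 2.24], [-1.27, 1.36], [0.19, 2.51], [-1.53, 4.68], [0.08, 2.07], [-3.09, 3.09]. Speed limits (rad/s): [2.57, 2.57, 3.14, 3.14, 3.14, 3.14, 3.14].

### API

Orientations are given as a 3x3 rotation matrix whose columns are the frame's x, y, z axes.
In Python, from station import robot, viewer gives the robot as it stands.
- The arm moves only by the tool drive_tool, never from a script. Its argument "targets" is text: rows parted by semicolons, each of 5 numbers parted by spaces: the shift along the tool's x, y, z in m, then the turn about the tool's z in rad, then the closure, from -1 (fully open) to 1 (shut). A call has 1 to 20 rows; each row shifts and turns the commanded pose from where the row before left it, along the tool's axes as they then stand; what a row does not reach is not made up. A row lasts 1/12 s, in which the tool goes at most 41.7 mm and 7.16 degrees, less where a joint would pass 70% of its speed; a pose out of reach is approached as far as the arm can. A call is refused whole if a number of a shift passes 0.0417 or a number of a turn 0.125, either way. A call with a gripper value outside its range is refused whole. The fingers move at their own pace and stop on an object; the grip force is fixed at half the most. Time passes only in rows, so rows that do not move let the fingers close. It gives the time, the measured TCP pose, the force and the opening at its end, in the units of the state.
- robot.sense(): the state, without advancing time (a new reading comes with each control period).
- viewer.camera(name): name is "side" or "top" or "wrist"; returns a dict with "image" (480x640x3 uint8, red, green, blue), "camera_matrix" (3x3 intrinsics, pixels), "R" (3x3) and "t" (3): a world point X has camera coordinates R X + t. Camera axes: x right, y down, z forward; pixel columns grow to the right and rows downward; lengths in mm; the calibration is good to about 2 mm. The wrist camera is an equidistant fisheye: a pixel r from the principal point sees the ray r / f radians off the axis. A picture is of the moment at which its call begins. There is no depth.
- robot.job_done(): hands the job in, once; it reports no verdict.
The state is a dict: "t": time; "joint_positions": joint angles; "dq": joint speeds; "joint_efforts": joint torques, N m; "tool_pos": TCP position; "tool_rot": TCP orientation; "ft_force": force on the tool from outside, world axes, zero at the start; "torque": the same for the moment, N m; "grip_width": finger opening in mm.
Only numpy, scipy, OpenCV 4.12 (cv2) and the standard library are available. Lean on these libraries where they do the work, as an engineer would, in place of code of your own. Each camera call takes 0.05 s, during which the arm holds its last target.

## Working session

There is one attempt and no reset: what is moved stays moved. The work goes in short steps, Python scripts to look and compute and a tool call to move; the robot and the scene stay as the last step left them, time stands still between calls to the robot, and variables do not carry over. Pictures are saved under pics/ and viewed, and the job is handed in when it is done.

Besides the shell and the picture viewer there is one more tool, called after "Request:" as name(argument=value, ...), one argument or row to a line, values as JSON. drive_tool: Moves the arm, as the interface text tells. Its arguments: {"type":"object","properties":{"targets":{"type":"string"}},"required":["targets"]}

```bash
ls -la; mkdir -p pics; cat > h.py <<'E'
import numpy as np, cv2
from station import robot, viewer
def snap(name,fn):
    c=viewer.camera(name); cv2.imwrite('pics/'+fn,c['image'][:,:,::-1]); np.savez('pics/'+fn[:-4]+'.npz',**{k:np.array(c[k]) for k in('image','camera_matrix','R','t')}); return c
def load(fn): return dict(np.load('pics/'+fn+'.npz'))
def ray(c,u,v,fish=False):
    K=c['camera_matrix'];x=(u-K[0,2])/K[0,0];y=(v-K[1,2])/K[1,1]
    if fish:
        r=np.hypot(x,y); d=np.array([np.sin(r)*x/r if r>0 else 0,np.sin(r)*y/r if r>0 else 0,np.cos(r)])
    else: d=np.array([x,y,1.])
    R=c['R'];o=-R.T@c['t'];d=R.T@d
    return o,d/np.linalg.norm(d)
def atz(c,u,v,z,fish=False):
    o,d=ray(c,u,v,fish); return o+d*(z-o[2])/d[2]
def proj(c,X,fish=False):
    p=c['R']@np.array(X,float)+c['t'];K=c['camera_matrix']
    if fish:
        r=np.hypot(p[0],p[1]);th=np.arctan2(r,p[2]);q=p[:2]/r*th
    else: q=p[:2]/p[2]
    return K[:2,:2].diagonal()*q+K[:2,2] if False else np.array([K[0,0]*q[0]+K[0,2],K[1,1]*q[1]+K[1,2]])
def tri(c1,p1,c2,p2):
    o1,d1=ray(c1,*p1);o2,d2=ray(c2,*p2)
    A=np.stack([d1,-d2],1);s=np.linalg.lstsq(A,o2-o1,rcond=None)[0]
    a=o1+s[0]*d1;b=o2+s[1]*d2
    return (a+b)/2,np.linalg.norm(a-b)
E
python3 - <<'E'
from h import *
np.set_printoptions(precision=3,suppress=True)
for n in('side','top','wrist'):
    c=snap(n,n+'0.png');print(n,c['camera_matrix'],c['R'],c['t'],-c['R'].T@c['t'])
print(robot.sense())
E
```

```text
total 12
drwxr-xr-x  3 agent agent 4096 Dec  7 09:07 .
drwxr-xr-x 23 root  root  4096 Dec  7 09:07 ..
drwxr-xr-x  2 agent agent 4096 Dec  7 09:07 pics
side [[497.433   0.    321.664]
 [  0.    497.433 237.47 ]
 [  0.      0.      1.   ]] [[ 0.977 -0.214 -0.01 ]
 [-0.117 -0.491 -0.863]
 [ 0.18   0.844 -0.505]] [-465.263  160.23  1049.832] [ 284.399 -907.166  663.67 ]
top [[492.189   0.    312.177]
 [  0.    492.189 239.825]
 [  0.      0.      1.   ]] [[-0.014 -1.     0.005]
 [-0.983  0.012 -0.184]
 [ 0.184 -0.008 -0.983]] [ -35.524  457.772 1075.99 ] [ 251.415  -32.941 1142.049]
wrist [[371.648   0.    323.069]
 [  0.    371.648 239.329]
 [  0.      0.      1.   ]] [[ 0.437 -0.899 -0.002]
 [-0.861 -0.419  0.287]
 [-0.259 -0.124 -0.958]] [-723.681  -36.605  380.531] [ 383.693 -618.902  373.628]
{'t': 0.15, 'joint_positions': array([ 1.025,  0.592,  0.048,  1.609, -0.033,  0.943, -0.034]), 'dq': array([-0.001, -0.001,  0.   , -0.005, -0.001, -0.   ,  0.002]), 'joint_efforts': array([  0.002, -54.925,   1.549, -19.845,   0.01 ,   0.006,  -0.   ]), 'tool_pos': array([ 316.929, -651.407,  247.427]), 'tool_rot': array([[ 0.438, -0.899, -0.001],
       [-0.899, -0.438,  0.001],
       [-0.002,  0.   , -1.   ]]), 'ft_force': array([0.785, 0.844, 0.159]), 'torque': array([ 0.039,  0.047, -0.004]), 'grip_width': 85.36481108307837}
```

View pics/top0.png

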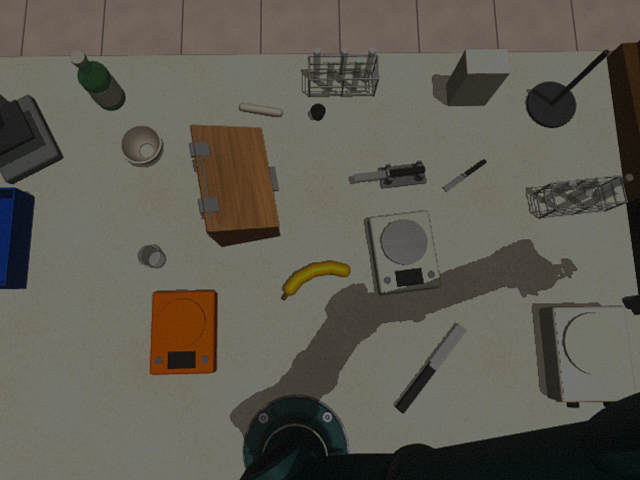

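View pics/side0.png

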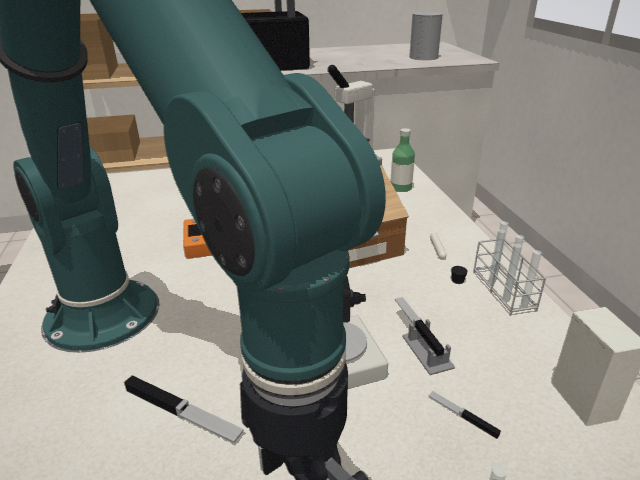

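View pics/wrist0.png

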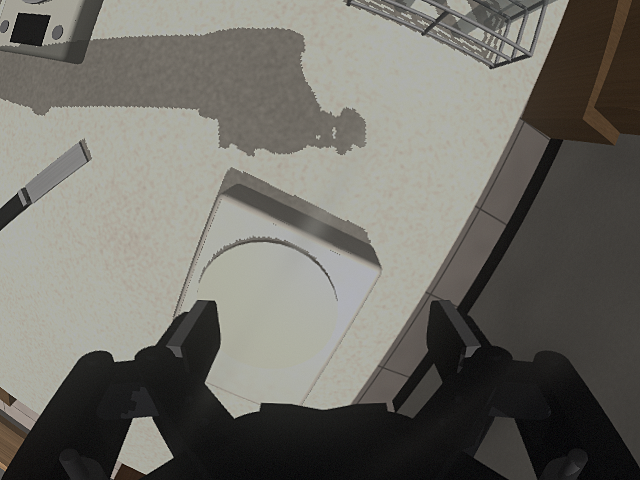

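The top view shows the case at about (237,185) with its front and lip facing right, and the lip at (274,180). There are three spatulas:
- One lying in the rest at (390,173). This is the one meant, because it is in the rest.
- A big one on the table at (430,368).
- A small one on the table at (465,175).

The white balance is at (403,250). The orange one at (183,330) and the large white one at (590,350) are decoys. I'll check these in an enlarged crop.

```bash
python3 - <<'E'
from h import *
np.set_printoptions(precision=1,suppress=True)
c=load('top0');im=c['image'][:,:,::-1]
cr=im[105:305,330:500];cv2.imwrite('pics/cropA.png',cv2.resize(np.clip(cr*1.6,0,255).astype('uint8'),None,fx=3,fy=3,interpolation=cv2.INTER_CUBIC))
cr=im[110:260,180:300];cv2.imwrite('pics/cropB.png',cv2.resize(np.clip(cr*1.6,0,255).astype('uint8'),None,fx=4,fy=4,interpolation=cv2.INTER_CUBIC))
for p in[(430,368),(465,175),(385,175),(403,240)]: print(p,atz(c,*p,40))
E
```

```text
(430, 368) [ 170.9 -293.9   40. ]
(465, 175) [ 607.5 -401.2   40. ]
(385, 175) [ 609.8 -213.9   40. ]
(403, 240) [ 454.7 -248.6   40. ]
```

View pics/cropA.png

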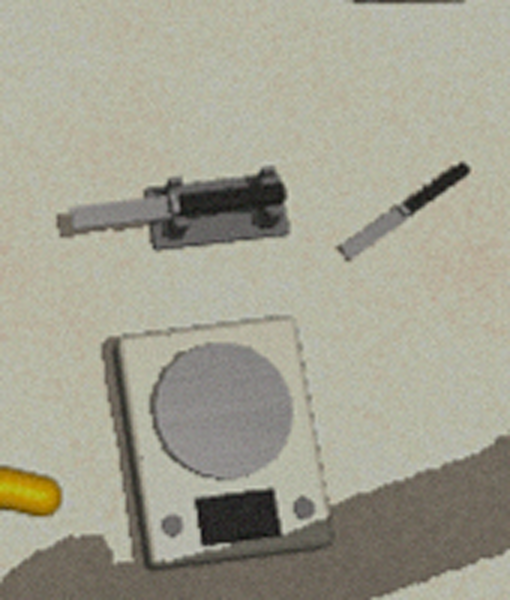

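View pics/cropB.png

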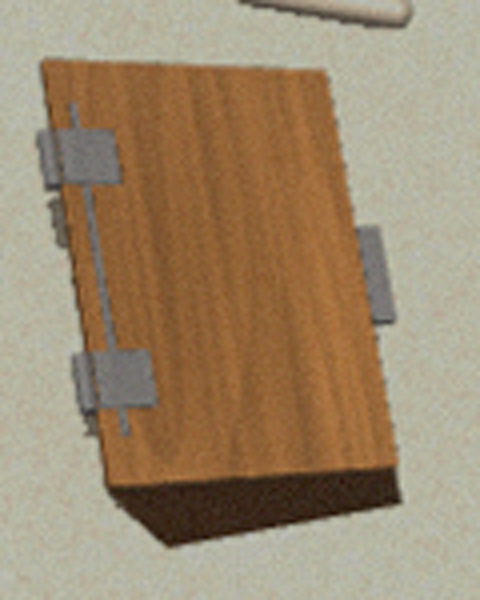

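```bash
python3 - <<'E'
from h import *
np.set_printoptions(precision=1,suppress=True)
c=load('top0');im=c['image']
def A(u,v):return 330+(u+.5)/3-.5,105+(v+.5)/3-.5
def B(u,v):return 180+(u+.5)/4-.5,110+(v+.5)/4-.5
def P(n,px,z):
    X=atz(c,*px,z);print(n,np.array(px),X);return X
# masks
hsv=cv2.cvtColor(im,cv2.COLOR_RGB2HSV).astype(int);S,V=hsv[...,1],hsv[...,2]
m=np.zeros(V.shape,bool)
m[150:190,380:430]=(V[150:190,380:430]<52)
n,l,st,ce=cv2.connectedComponentsWithStats(m.astype('uint8'))
i=1+np.argmax(st[1:,4]);print('handle',st[i],ce[i]);ys,xs=np.where(l==i);r=cv2.minAreaRect(np.stack([xs,ys],1).astype(np.float32));print(r)
h=P('handle c',r[0],48)
bx=cv2.boxPoints(r);print([atz(c,*q,48) for q in bx])
hf=P('h front',A(176,205),48);hb=P('h back',A(286,193),48);print(np.linalg.norm(hf-hb))
for q in[(75,219),(58,224)]:
    t=P('tip',A(*q),41);print(np.linalg.norm((t-hf)[:2]))
f1=P('lidfront1',B(326,70),113);f2=P('lidfront2',B(396,466),113);print(np.linalg.norm(f1-f2))
b1=P('lidback1',B(41,60),187);b2=P('lidback2',B(106,484),187);print(np.linalg.norm(b1-b2),np.linalg.norm(f1-b1),np.linalg.norm(f2-b2))
l1=P('lip1',B(381,226),84);l2=P('lip2',B(396,322),84);print(np.linalg.norm(l1-l2))
# pan
p=[P('pan',A(*q),55) for q in((150,410),(293,410),(222,340),(222,480))]
print(np.mean(p,0),p[1]-p[0],p[3]-p[2])
E
```

```text
handle [380 162  45  23 444] [405.2 172.9]
((402.05889892578125, 175.23532104492188), (18.432706832885742, 46.081764221191406), 75.96376037597656)
handle c [402.1 175.2] [ 606.1 -252.2   48. ]
[array([ 614.9, -195.4,   48. ]), array([ 640.9, -300.8,   48. ]), array([ 597.3, -308.8,   48. ]), array([ 571.7, -204. ,   48. ])]
h front [388.3 173. ] [ 611.9 -220.5   48. ]
h back [425. 169.] [ 620.6 -306.3   48. ]
86.24416607945793
tip [354.7 177.7] [ 603.8 -142.6   41. ]
78.28173972232004
tip [349.  179.3] [ 599.9 -129.3   41. ]
91.97830671644475
lidfront1 [261.1 127.1] [700.2  68.9 113. ]
lidfront2 [278.6 226.1] [474.8  30.3 113. ]
228.6776261865356
lidback1 [189.9 124.6] [675.  208.4 187. ]
lidback2 [206.1 230.6] [451.4 169.2 187. ]
227.06781719979142 159.91427609505243 159.0780804619698
lip1 [274.9 166.1] [619.2  40.4  84. ]
lip2 [278.6 190.1] [563.1  32.   84. ]
56.70670600214392
pan [379.7 241.3] [ 449.6 -193.1   55. ]
pan [427.3 241.3] [ 448.2 -300.3   55. ]
pan [403.7 218. ] [ 502.7 -249.6   55. ]
pan [403.7 264.7] [ 396.1 -244.5   55. ]
[ 449.1 -246.9   55. ] [  -1.4 -107.3    0. ] [-106.6    5.1    0. ]
```

Request:
drive_tool(
  targets="-0.0163 -0.0316 0 0 -1;-0.0163 -0.0316 0 0 -1;-0.0163 -0.0316 0 0 -1;-0.0163 -0.0316 0 0 -1;-0.0163 -0.0316 0 0 -1;-0.0163 -0.0316 0 0 -1;-0.0163 -0.0316 0 0 -1;-0.0163 -0.0316 0 0 -1;-0.0163 -0.0316 0 0 -1;-0.0163 -0.0316 0 0 -1;-0.0163 -0.0316 0 0 -1;-0.0163 -0.0316 0 0 -1;-0.0163 -0.0316 0 0 -1;-0.0163 -0.0316 0 0 -1",
)

```text
t: 1.32
tool_pos: [615.7, -251.6, 248.0]
tool_rot: [[0.437, -0.899, -0.001], [-0.899, -0.437, 0.0], [-0.0, 0.0, -1.0]]
ft_force: [0.2, -0.2, -0.9]
grip_width: 85.3
```

Request:
drive_tool(
  targets="0 0 0.01 -0.122 -1;0 0 0.01 -0.122 -1;0 0 0.01 -0.122 -1;0 0 0.01 -0.122 -1;0 0 0.01 -0.122 -1;0 0 0.01 -0.122 -1;0 0 0.01 -0.122 -1;0 0 0.01 -0.122 -1;0 0 0.01 -0.122 -1;0 0 0.01 -0.122 -1;0 0 0 0 -1",
)

```text
t: 2.23
tool_pos: [613.2, -253.1, 145.8]
tool_rot: [[0.995, 0.103, -0.004], [0.103, -0.995, 0.002], [-0.004, -0.002, -1.0]]
ft_force: [-0.9, -0.1, -0.8]
grip_width: 85.5
```

```bash
python3 - <<'E'
from h import *
np.set_printoptions(precision=3,suppress=True)
s=robot.sense();print(s['t'],s['tool_pos'],s['tool_rot'],s['joint_positions'],s['ft_force'])
c=snap('wrist','wrist1.png');snap('side','side1.png')
E
```

```text
2.2333 [ 613.21  -253.141  145.764] [[ 0.995  0.103 -0.004]
 [ 0.103 -0.995  0.002]
 [-0.004 -0.002 -1.   ]] [ 0.523  0.649 -0.296  1.813  0.269  0.723  0.184] [-0.859 -0.076 -0.801]
```

View pics/wrist1.png

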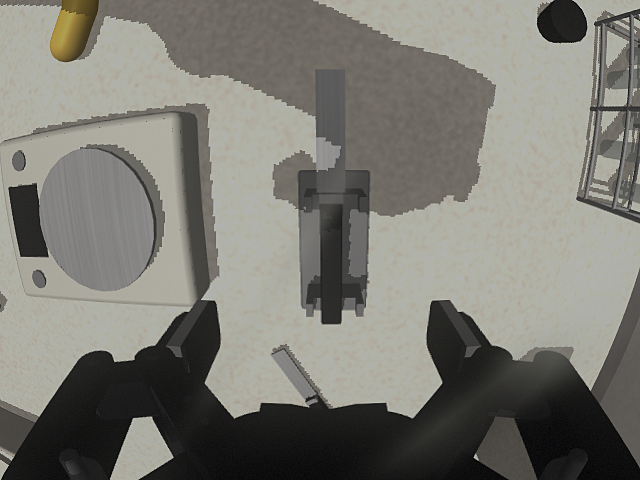

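View pics/side1.png

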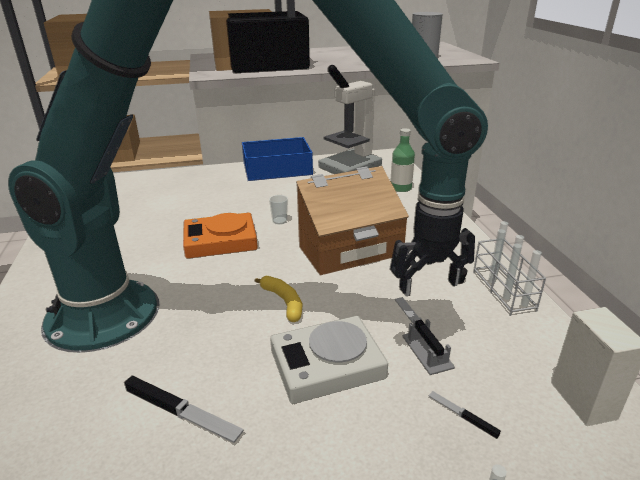

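The wrist view shows the spatula in its rest, handle at rows 205–323, col 331, and tip at (330,69). The side view shows the lip at (366,232). Next I'll measure both more closely.

```bash
python3 - <<'E'
from h import *
np.set_printoptions(precision=1,suppress=True)
w=load('wrist1')
for p,z in[((331,206),48),((331,323),48),((321,240),48),((342,240),48),((330,69),41.5),((317,69),41.5),((345,69),41.5)]:print(p,atz(w,*p,z,True))
s=load('side1');im=s['image'][:,:,::-1]
cr=im[160:280,290:420];cv2.imwrite('pics/cropC.png',cv2.resize(cr,None,fx=5,fy=5,interpolation=cv2.INTER_CUBIC))
# predicted case features in side
x=np.array([-.17,.985,0]);x/=np.linalg.norm(x);y=np.array([-x[1],x[0],0]);o=np.array([574.6,123.5,0])
f=lambda a,b,c_:o+a*x+b*y+[0,0,c_]
for n,q in dict(lidL=(-70,113,105),lidR=(-70,-113,105),lipR=(-91,-28,86),lipL=(-91,28,86),mouthR=(-70,-28,97),mouthL=(-70,28,97),botR=(-70,-113,0),botL=(-70,113,0)).items():
    p=proj(s,f(*q));print(n,f(*q),p,(p-[290,160])*5)
E
```

```text
(331, 206) [ 615.8 -224.7   48. ]
(331, 323) [ 624.7 -305.6   48. ]
(321, 240) [ 611.9 -247.1   48. ]
(342, 240) [ 625.  -245.7   48. ]
(330, 69) [ 606.3 -140.4   41.5]
(317, 69) [ 598.5 -141.2   41.5]
(345, 69) [ 615.4 -139.4   41.5]
lidL [475.2  35.3 105. ] [317.3 236.1] [136.5 380.3]
lidR [697.9  73.7 105. ] [405.5 217.3] [577.3 286.6]
lipR [617.7  38.6  86. ] [377.4 235.3] [437.2 376.6]
lipL [562.5  29.1  86. ] [355.5 240.2] [327.6 400.9]
mouthR [614.1  59.3  97. ] [373.5 227.1] [417.3 335.5]
mouthL [558.9  49.8  97. ] [351.7 231.8] [308.5 358.9]
botR [697.9  73.7   0. ] [402.3 254.6] [561.5 473. ]
botL [475.2  35.3   0. ] [317.9 274.8] [139.7 574.1]
```

View pics/cropC.png

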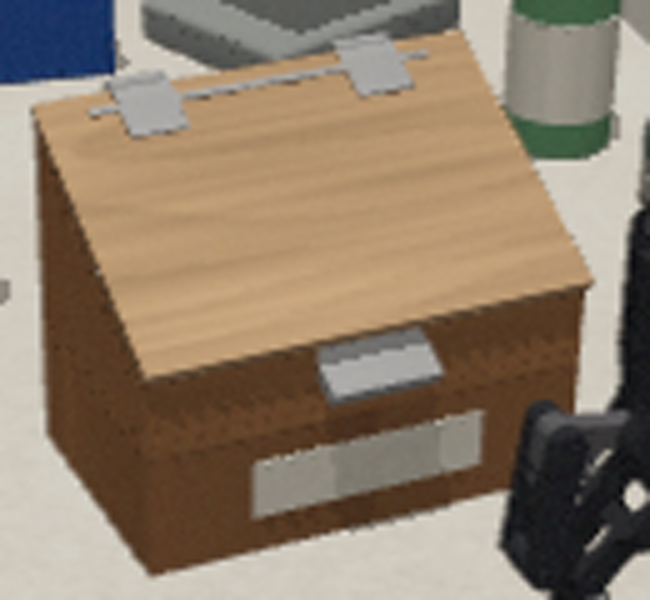

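```bash
python3 - <<'E'
from h import *
np.set_printoptions(precision=1,suppress=True)
t=load('top0');s=load('side1')
C=lambda u,v:(290+(u+.5)/5-.5,160+(v+.5)/5-.5)
B=lambda u,v:(180+(u+.5)/4-.5,110+(v+.5)/4-.5)
for n,b,q in[('frontL(+y)',(396,466),(148,379)),('frontR',(326,70),(590,284)),('backL',(106,484),(36,106)),('backR',(41,60),(460,31)),('lipR',(381,226),(441,375)),('lipL',(396,322),(333,400))]:
    X,e=tri(t,B(*b),s,C(*q));print(n,X,e)
E
```

```text
frontL(+y) [477.1  30.5 108.8] 2.804040928617604
frontR [701.5  69.3 109.4] 0.5178957413709483
backL [453.6 169.9 183.3] 2.759560523911297
backR [677.7 209.1 184.1] 2.486218878024802
lipR [618.6  40.1  86.8] 0.7591526948515059
lipL [563.8  31.8  85.4] 2.114866162115954
```

Request:
drive_tool(
  targets="0.0036 -0.0017 0.036 0 -1;0 0 0.036 0 -1;0 0 0.024 0 -1;0 0 0.012 0 -1;0 0 0 0 -1;0 0 0 0 0.3;0 0 0 0 1;0 0 0 0 1;0 0 0 0 1;0 0 0 0 1;0 0 0 0 1;0 0 0 0 1",
)

```text
t: 3.33
tool_pos: [619.1, -251.4, 41.4]
tool_rot: [[0.995, 0.102, 0.001], [0.102, -0.995, -0.001], [0.001, 0.001, -1.0]]
ft_force: [-0.7, 0.8, 5.2]
grip_width: 13.1
```

```bash
python3 - <<'E'
from h import *
np.set_printoptions(precision=3,suppress=True)
s=robot.sense();print(s)
c=snap('wrist','wrist2.png')
E
```

```text
{'t': 3.3333, 'joint_positions': array([ 0.477,  0.79 , -0.237,  1.842,  0.328,  0.547,  0.128]), 'dq': array([ 0.   ,  0.   ,  0.001, -0.001, -0.002,  0.003, -0.   ]), 'joint_efforts': array([ -0.148, -53.079,  -2.695, -11.444,  -0.002,  -0.266,  -0.017]), 'tool_pos': array([ 619.071, -251.416,   41.371]), 'tool_rot': array([[ 0.995,  0.102,  0.001],
       [ 0.102, -0.995, -0.001],
       [ 0.001,  0.001, -1.   ]]), 'ft_force': array([-0.668,  0.77 ,  5.187]), 'torque': array([-0.005,  0.159,  0.067]), 'grip_width': 13.121552476459048}
```

View pics/wrist2.png

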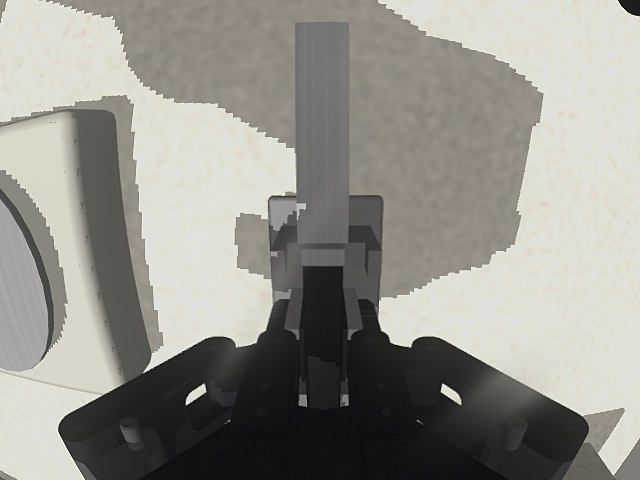

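Request:
drive_tool(
  targets="0 0 -0.015 0 1;0 0 -0.03 0 1;0 0 -0.03 0 1;0 0 -0.02 0 1;0.0014 -0.0314 0 -0.0345 1;0.0025 -0.0314 0 -0.0345 1;0.0035 -0.0314 0 0 1;0.0035 -0.0314 0 0 1;0.0035 -0.0314 0 0 1;0.0035 -0.0314 0 0 1;0 0 0 0 1;0 0 0 0 1",
)

```text
t: 4.38
tool_pos: [607.2, -58.5, 136.0]
tool_rot: [[0.984, 0.176, 0.0], [0.176, -0.984, 0.001], [0.0, -0.001, -1.0]]
ft_force: [0.7, -0.6, -1.7]
grip_width: 13.0
```

```bash
python3 - <<'E'
from h import *
np.set_printoptions(precision=3,suppress=True)
s=robot.sense();print(s['tool_pos'],s['joint_positions'],s['ft_force'],s['torque'])
c=snap('side','side3.png');snap('wrist','wrist3.png')
cr=c['image'][160:360,280:480,::-1];cv2.imwrite('pics/cropD.png',cv2.resize(cr,None,fx=3,fy=3,interpolation=cv2.INTER_CUBIC))
E
```

```text
[607.198 -58.542 136.04 ] [ 0.232  0.607 -0.297  1.945  0.285  0.63  -0.069] [ 0.689 -0.619 -1.697] [-0.119 -0.051 -0.003]
```

View pics/cropD.png

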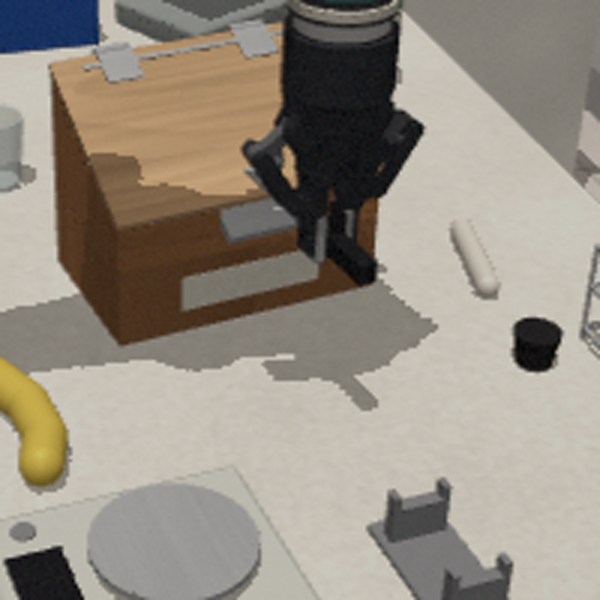

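View pics/wrist3.png

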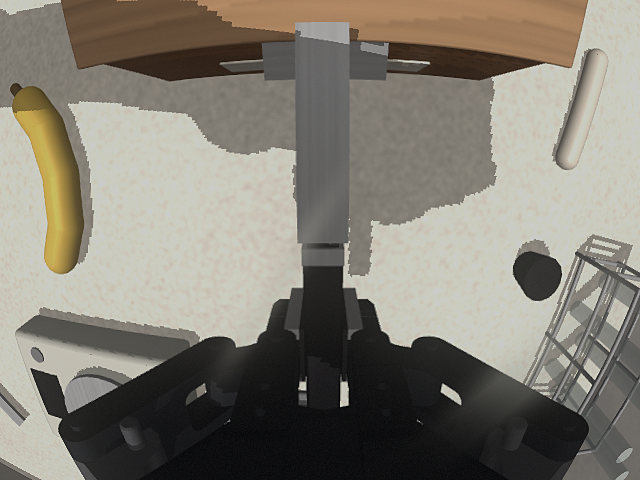

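The wrist view shows the blade, cols 296–349, centred over the lip, cols 263–388. I'll compute the exact relation between tip and lip.

```bash
python3 - <<'E'
from h import *
np.set_printoptions(precision=1,suppress=True)
w=load('wrist3')
x=np.array([-.17,.985]);x/=np.linalg.norm(x);y=np.array([-x[1],x[0]]);o=np.array([575.7,123.8])
def P(n,p,z):
    X=atz(w,*p,z,True);print(n,X,'case',(X[:2]-o)@x,(X[:2]-o)@y)
P('tip',(322,23),136);P('tipL',(296,23),136);P('tipR',(349,23),136)
P('lipL',(263,80),85.5);P('lipR',(388,79),85.5);P('lidL',(78,68),110);P('lidR',(574,67),110)
E
```

```text
tip [588.7  48.5 136. ] case -76.43971774471787 -0.013380089297995765
tipL [580.1  47.1 136. ] case -76.32594481936333 8.70646510357846
tipR [597.6  50.2 136. ] case -76.29911136258815 -9.065310628039938
lipL [563.5  31.2  85.5] case -89.19197677932637 27.802345889599458
lipR [621.2  41.9  85.5] case -88.46448006535897 -30.906327698916403
lidL [475.9  29.2 110. ] case -76.28971723195232 114.46445294673693
lidR [705.6  70.5 110. ] case -74.57641377883867 -118.92600426702681
```

Request:
drive_tool(
  targets="0 0.0036 0.019 0 1;0 0 0.019 0 1;0 0 0.004 0 1;0 0 0.005 0 1;0 -0.0005 0.006 0 1;0 -0.0008 0.006 0 1",
)

```text
t: 4.98
tool_pos: [608.1, -67.6, 76.9]
tool_rot: [[0.986, 0.168, 0.001], [0.168, -0.986, -0.003], [0.0, 0.003, -1.0]]
ft_force: [-0.1, -5.7, 4.1]
grip_width: 13.1
```

```bash
python3 - <<'E'
from h import *
np.set_printoptions(precision=3,suppress=True)
s=robot.sense();print(s['tool_pos'],s['ft_force'],s['torque'])
c=snap('side','side4.png');
cr=c['image'][160:310,300:450,::-1];cv2.imwrite('pics/cropE.png',cv2.resize(cr,None,fx=4,fy=4,interpolation=cv2.INTER_CUBIC))
E
```

```text
[608.068 -67.623  76.923] [-0.149 -5.667  4.055] [-0.44   0.151  0.182]
```

View pics/cropE.png

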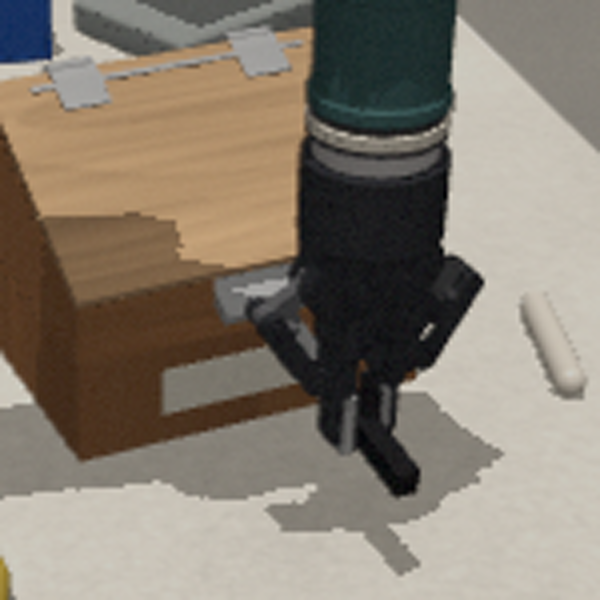

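Request:
drive_tool(
  targets="0 -0.0015 0.008 0 1;0 -0.002 0.008 0 1;0 -0.0025 0.008 0 1;0 -0.003 0.005 0 1",
)

```text
t: 5.37
tool_pos: [606.9, -58.6, 47.5]
tool_rot: [[0.986, 0.167, 0.001], [0.167, -0.986, -0.003], [0.001, 0.003, -1.0]]
ft_force: [-0.2, -5.4, 2.5]
grip_width: 13.0
```

```bash
python3 - <<'E'
from h import *
np.set_printoptions(precision=3,suppress=True)
s=robot.sense();print(s['tool_pos'],s['ft_force'],s['torque'])
c=snap('wrist','wrist5.png');
E
```

```text
[606.886 -58.616  47.544] [-0.153 -5.373  2.455] [-0.536 -0.045  0.039]
```

View pics/wrist5.png

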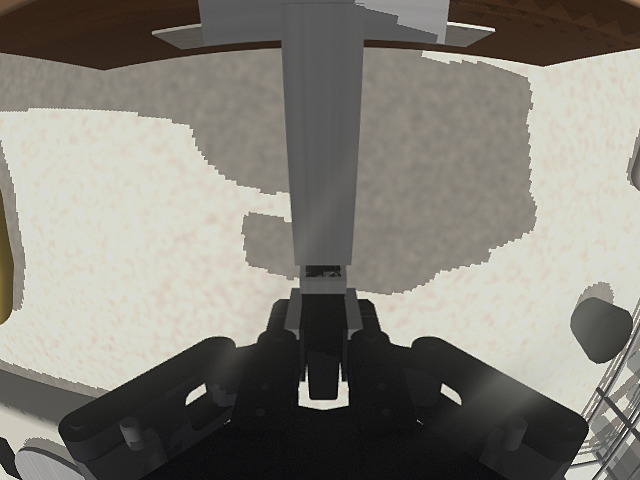

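```bash
cat >> h.py <<'E'
def pitch(w,s,v,L=32,u=322):
    # v: row of blade root; returns candidate pitch (deg) with min residual
    R=np.array(s['tool_rot']);f=-R[:,1];p=np.array(s['tool_pos'])
    best=[]
    for a in np.radians(np.arange(-20,80,.5)):
        X=p+np.array([0,0,-1.4])+f*(L*np.cos(a)-1.5*np.sin(a))+np.array([0,0,1])*(L*np.sin(a)+1.5*np.cos(a))
        best.append((abs(proj(w,X,True)[1]-v),np.degrees(a)))
    return min(best)
E
python3 - <<'E'
from h import *
s=robot.sense();w=load('wrist5')
print(pitch(w,s,265),pitch(w,s,268))
# blade width method: width 18 at rows
def wid(v,ul,ur):
    _,d1=ray(w,ul,v,True);_,d2=ray(w,ur,v,True);return 18/np.linalg.norm(d1-d2)
for v,ul,ur in((260,292,353),(150,288,358),(20,283,363)):
    r=wid(v,ul,ur);o,d=ray(w,(ul+ur)/2,v,True);print(v,r,o+d*r-s['tool_pos'])
E
```

```text
(np.float64(0.18868489399665123), np.float64(22.0)) (np.float64(0.08528141148923396), np.float64(24.5))
260 109.84656185390695 [-4.94608503 34.73579483 23.61918392]
150 96.63646356752118 [-10.22156793  66.75351491  30.30629476]
20 88.85506948869802 [-15.42387589  97.43428577  41.80096828]
```

Request:
drive_tool(
  targets="0 -0.002 0.005 0 1;0 -0.002 0.005 0 1;0 0 0 0 1",
)

```text
t: 5.67
tool_pos: [605.9, -52.3, 37.0]
tool_rot: [[0.986, 0.169, 0.001], [0.169, -0.986, -0.001], [0.0, 0.001, -1.0]]
ft_force: [1.1, -5.6, 2.6]
grip_width: 13.1
```

```bash
python3 - <<'E'
from h import *
np.set_printoptions(precision=3,suppress=True)
s=robot.sense();print(s['tool_pos'],s['ft_force'],s['torque'])
c=snap('wrist','wrist6.png');c=snap('top','top6.png')
cv2.imwrite('pics/cropF.png',cv2.resize(c['image'][130:230,230:390,::-1],None,fx=4,fy=4,interpolation=cv2.INTER_CUBIC))
E
```

```text
[605.901 -52.275  36.977] [ 1.114 -5.643  2.57 ] [-0.58  -0.118  0.045]
```

View pics/wrist6.png

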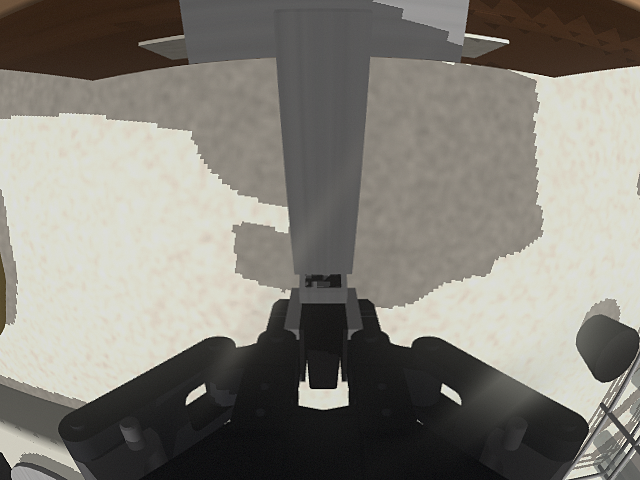

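View pics/cropF.png

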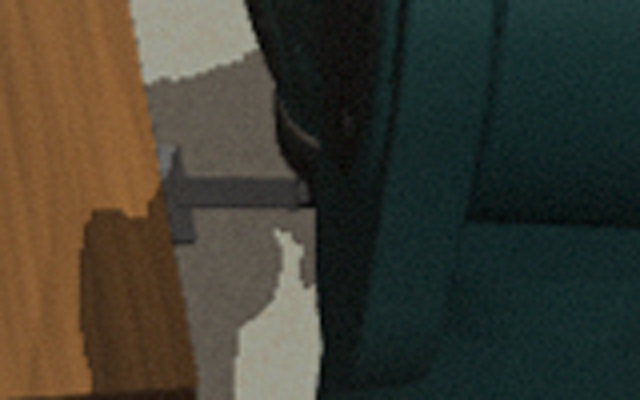

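```bash
python3 - <<'E'
from h import *
s=robot.sense();w=load('wrist6')
print(pitch(w,s,274),pitch(w,s,277),pitch(w,s,10,109))
p=s['tool_pos'];
for a in (24,26,28,30,32,34):
    r=np.radians(a);X=-178.6+109*np.cos(r)+1.5*np.sin(r);Z=p[2]-1.4+109*np.sin(r)-1.5*np.cos(r);print(a,X,Z,97.1+(X+70)*.532)
E
```

```text
(np.float64(0.2541181272629842), np.float64(26.0)) (np.float64(0.03038336341279546), np.float64(28.0)) (np.float64(5.705975761404034), np.float64(17.0))
24 -78.4134401523428 78.8617423381 92.62404983895362
26 -79.97389223320717 82.33203035986236 91.79388933193378
28 -81.65450503419811 85.74574538367538 90.8998033218066
30 -83.45323098749617 89.09872832362501 89.94288111465204
32 -85.36787862259976 92.38689408648636 88.92428857277692
34 -87.39611523629434 95.60623654878052 87.84526669429141
```

Request:
drive_tool(
  targets="0 -0.006 -0.0032 0 1;0 -0.006 -0.0032 0 1;0 -0.006 -0.0032 0 1;0 0 0 0 1",
)

```text
t: 6.1
tool_pos: [603.3, -33.7, 48.0]
tool_rot: [[0.985, 0.171, 0.002], [0.171, -0.985, -0.001], [0.002, 0.001, -1.0]]
ft_force: [0.2, -5.2, 6.4]
grip_width: 12.6
```

```bash
python3 - <<'E'
from h import *
np.set_printoptions(precision=3,suppress=True)
s=robot.sense();print(s['tool_pos'],s['ft_force'],s['torque'])
c=snap('wrist','wrist7.png');c=snap('top','top7.png')
cv2.imwrite('pics/cropG.png',cv2.resize(c['image'][130:230,230:390,::-1],None,fx=4,fy=4,interpolation=cv2.INTER_CUBIC))
E
```

```text
[603.277 -33.715  47.988] [ 0.201 -5.246  6.436] [-0.175  0.153  0.137]
```

View pics/wrist7.png

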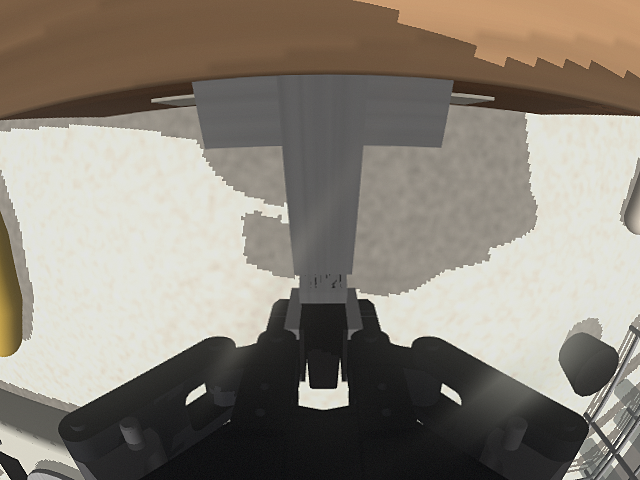

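View pics/cropG.png

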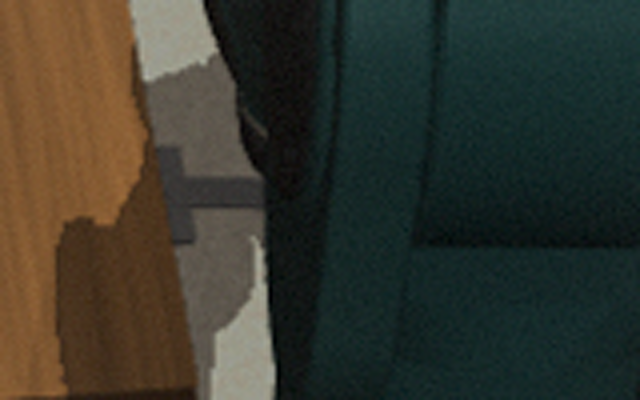

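Request:
drive_tool(
  targets="0 -0.007 -0.0037 0 1;0 -0.007 -0.0037 0 1;0 -0.007 -0.0037 0 1;0 -0.007 -0.0037 0 1;0 0 0 0 1",
)

```text
t: 6.62
tool_pos: [599.1, -8.6, 63.5]
tool_rot: [[0.986, 0.169, 0.003], [0.169, -0.986, -0.004], [0.002, 0.004, -1.0]]
ft_force: [-0.6, -8.6, 11.4]
grip_width: 12.6
```

```bash
python3 - <<'E'
from h import *
np.set_printoptions(precision=3,suppress=True)
s=robot.sense();print(s['tool_pos'],s['ft_force'],s['torque'])
c=snap('wrist','wrist8.png');c=snap('side','side8.png')
cv2.imwrite('pics/cropH.png',cv2.resize(c['image'][150:300,290:440,::-1],None,fx=4,fy=4,interpolation=cv2.INTER_CUBIC))
E
```

```text
[599.108  -8.556  63.488] [-0.644 -8.573 11.398] [-0.948  0.142  0.066]
```

View pics/wrist8.png

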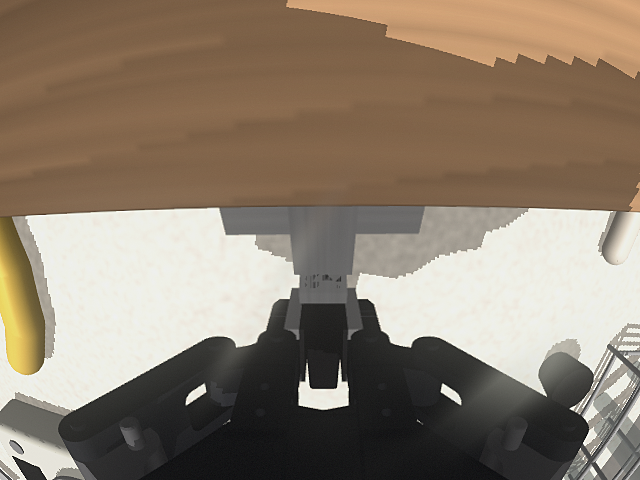

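View pics/cropH.png

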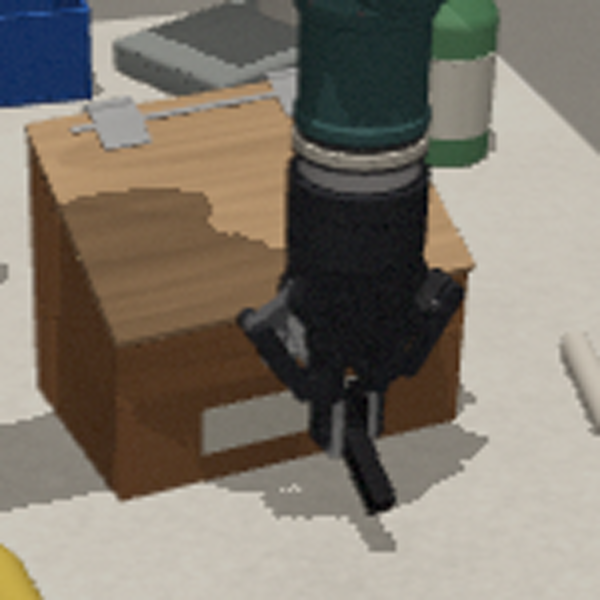

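Request:
drive_tool(
  targets="0 0 0.005 0 1;0 0 0.005 0 1;0 0 0.005 0 1;0 0 0.003 0 1;0 0 0 0 1",
)

```text
t: 7.13
tool_pos: [600.3, -5.7, 45.7]
tool_rot: [[0.985, 0.17, 0.006], [0.17, -0.985, 0.001], [0.006, 0.0, -1.0]]
ft_force: [1.4, -3.9, 10.0]
grip_width: 12.3
```

```bash
python3 - <<'E'
from h import *
np.set_printoptions(precision=3,suppress=True)
s=robot.sense();print(s['tool_pos'],s['ft_force'],s['torque'])
c=snap('wrist','wrist9.png');c=snap('side','side9.png')
cv2.imwrite('pics/cropI.png',cv2.resize(c['image'][150:300,290:440,::-1],None,fx=4,fy=4,interpolation=cv2.INTER_CUBIC))
E
```

```text
[600.309  -5.674  45.727] [ 1.353 -3.909 10.038] [-0.24  -0.091 -0.009]
```

View pics/cropI.png

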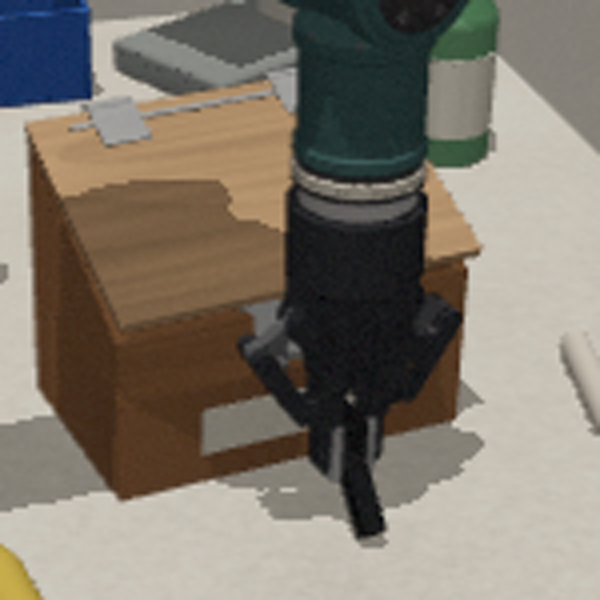

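View pics/wrist9.png

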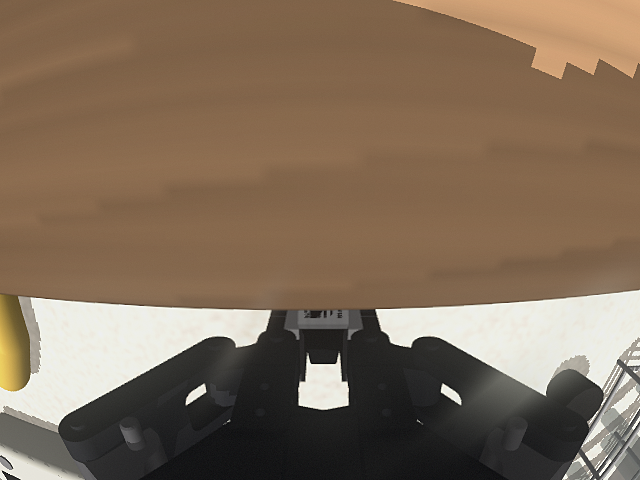

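Request:
drive_tool(
  targets="0 0.005 -0.004 0 1;0 0.0046 -0.0075 0 1;0 0.0032 -0.012 0 1;0 0.0032 -0.012 0 1;0 0.001 -0.012 0 1;0 0.001 -0.012 0 1;0 0 0 0 1",
)

```text
t: 7.82
tool_pos: [601.8, -24.8, 106.0]
tool_rot: [[0.985, 0.17, 0.003], [0.17, -0.986, -0.001], [0.003, 0.001, -1.0]]
ft_force: [0.7, -0.6, -1.1]
grip_width: 13.3
```

```bash
python3 - <<'E'
from h import *
np.set_printoptions(precision=3,suppress=True)
s=robot.sense();print(s['tool_pos'],s['ft_force'],s['torque'])
c=snap('wrist','wrist10.png');c=snap('side','side10.png')
cv2.imwrite('pics/cropJ.png',cv2.resize(c['image'][120:320,260:460,::-1],None,fx=3,fy=3,interpolation=cv2.INTER_CUBIC))
E
```

```text
[601.829 -24.782 105.997] [ 0.668 -0.579 -1.1  ] [-0.03  -0.035  0.021]
```

View pics/cropJ.png

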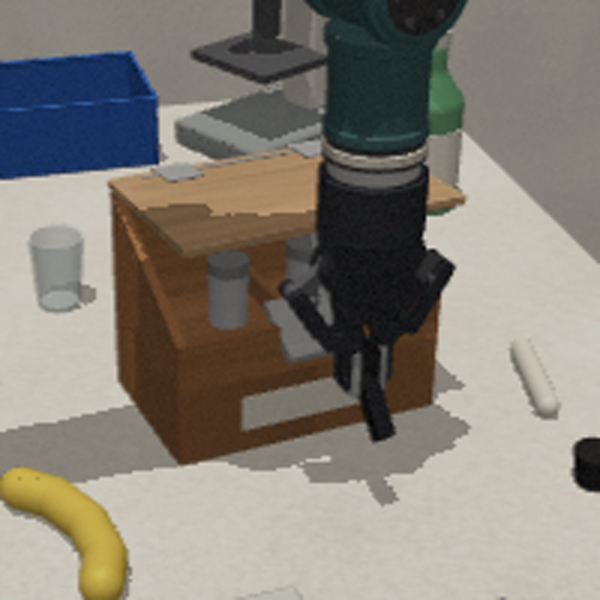

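View pics/wrist10.png

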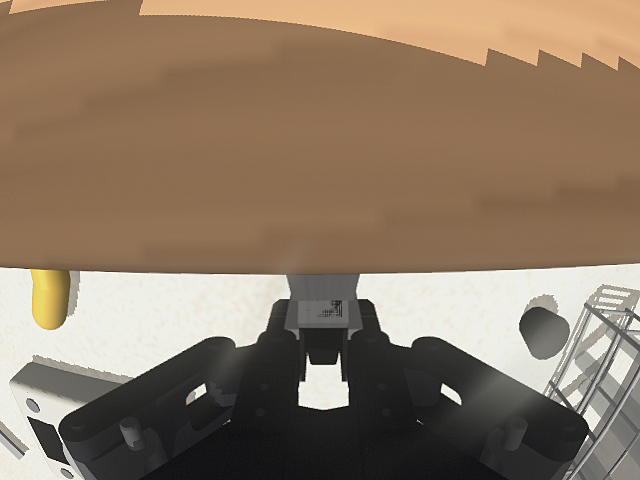

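The lid is now about level and both cans are visible inside. I'll carry on along the arc.

Request:
drive_tool(
  targets="0 -0.001 -0.012 0 1;0 -0.001 -0.012 0 1;0 -0.0032 -0.012 0 1;0 -0.0032 -0.012 0 1;0 -0.0052 -0.011 0 1;0 -0.0052 -0.011 0 1;0 -0.007 -0.01 0 1;0 -0.007 -0.01 0 1;0 0 0 0 1",
)

```text
t: 8.67
tool_pos: [596.4, 10.9, 196.0]
tool_rot: [[0.985, 0.173, 0.004], [0.173, -0.985, 0.002], [0.005, -0.001, -1.0]]
ft_force: [0.4, 1.6, -1.2]
grip_width: 12.9
```

```bash
python3 - <<'E'
from h import *
np.set_printoptions(precision=3,suppress=True)
s=robot.sense();print(s['tool_pos'],s['ft_force'],s['torque'])
c=snap('wrist','wrist11.png');c=snap('side','side11.png')
cv2.imwrite('pics/cropK.png',cv2.resize(c['image'][80:280,260:460,::-1],None,fx=3,fy=3,interpolation=cv2.INTER_CUBIC))
E
```

```text
[596.42   10.944 195.991] [ 0.373  1.566 -1.168] [ 0.026 -0.031  0.025]
```

View pics/cropK.png

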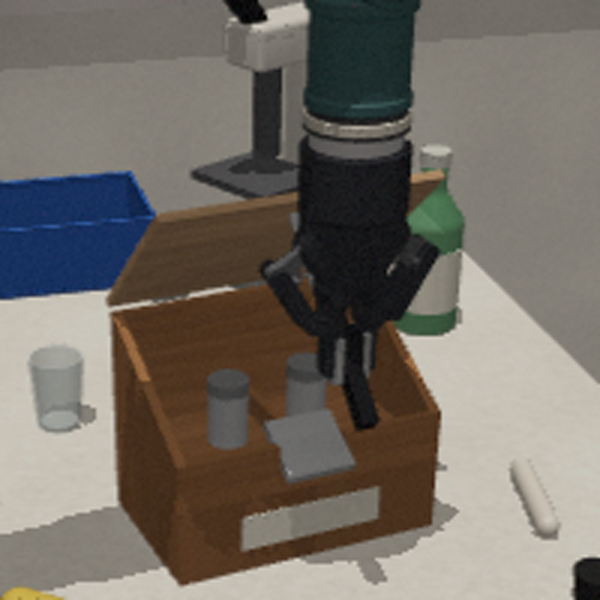

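View pics/wrist11.png

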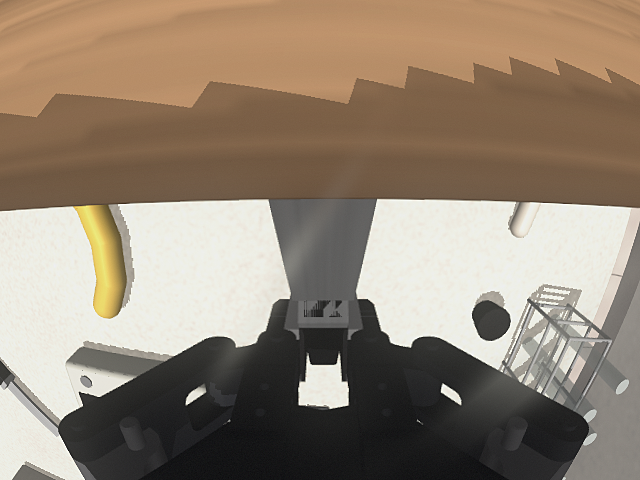

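Request:
drive_tool(
  targets="0 -0.0085 -0.0085 0 1;0 -0.0085 -0.0085 0 1;0 -0.01 -0.007 0 1;0 -0.01 -0.007 0 1;0 -0.011 -0.0055 0 1;0 -0.011 -0.0055 0 1;0 -0.012 -0.003 0 1;0 -0.012 -0.003 0 1;0 0 0 0 1",
)

```text
t: 9.52
tool_pos: [580.8, 94.9, 242.3]
tool_rot: [[0.985, 0.175, 0.002], [0.175, -0.985, 0.003], [0.002, -0.003, -1.0]]
ft_force: [0.5, 0.5, -0.7]
grip_width: 13.0
```

```bash
python3 - <<'E'
from h import *
np.set_printoptions(precision=3,suppress=True)
s=robot.sense();print(s['tool_pos'],s['ft_force'],s['torque'])
c=snap('wrist','wrist12.png');c=snap('side','side12.png')
cv2.imwrite('pics/cropL.png',cv2.resize(c['image'][60:260,260:460,::-1],None,fx=3,fy=3,interpolation=cv2.INTER_CUBIC))
E
```

```text
[580.795  94.86  242.304] [ 0.525  0.503 -0.697] [-0.011 -0.038 -0.004]
```

View pics/cropL.png

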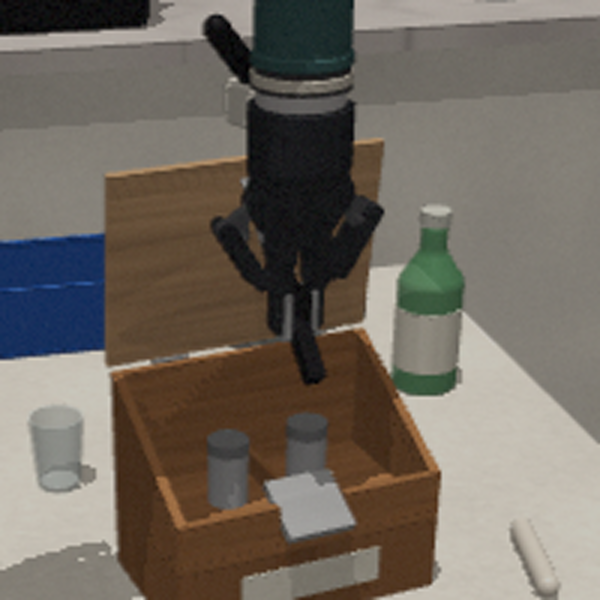

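View pics/wrist12.png

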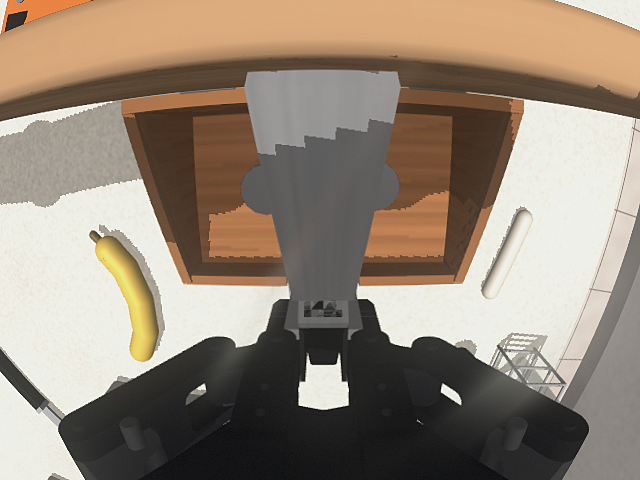

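Request:
drive_tool(
  targets="0 -0.012 -0.001 0 1;0 -0.012 -0.001 0 1;0 -0.01 0.0005 0 1;0 -0.01 0.001 0 1;0 0 0 0 1",
)

```text
t: 10.03
tool_pos: [572.9, 137.3, 241.6]
tool_rot: [[0.985, 0.174, -0.0], [0.174, -0.985, 0.002], [0.0, -0.002, -1.0]]
ft_force: [0.2, 0.1, -2.0]
grip_width: 12.9
```

```bash
python3 - <<'E'
from h import *
np.set_printoptions(precision=3,suppress=True)
s=robot.sense();print(s['tool_pos'],s['ft_force'],s['torque'])
c=snap('wrist','wrist13.png');c=snap('top','top13.png');cv2.imwrite('pics/cropM.png',cv2.resize(c['image'][100:260,120:320,::-1],None,fx=3,fy=3,interpolation=cv2.INTER_CUBIC))
c=snap('side','side13.png')
E
```

```text
[572.868 137.256 241.645] [ 0.175  0.115 -1.994] [0.043 0.048 0.007]
```

View pics/cropM.png

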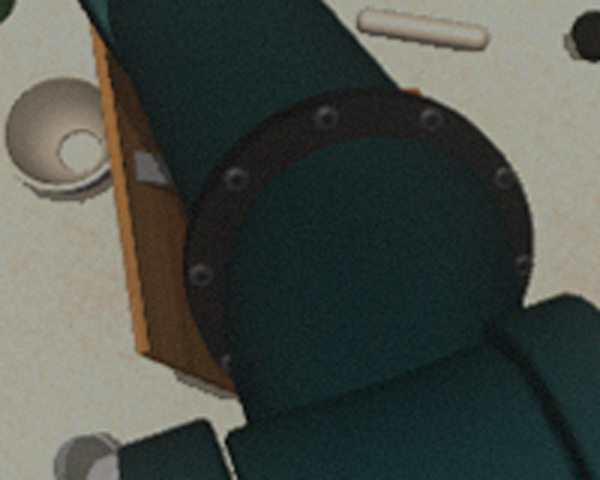

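View pics/side13.png

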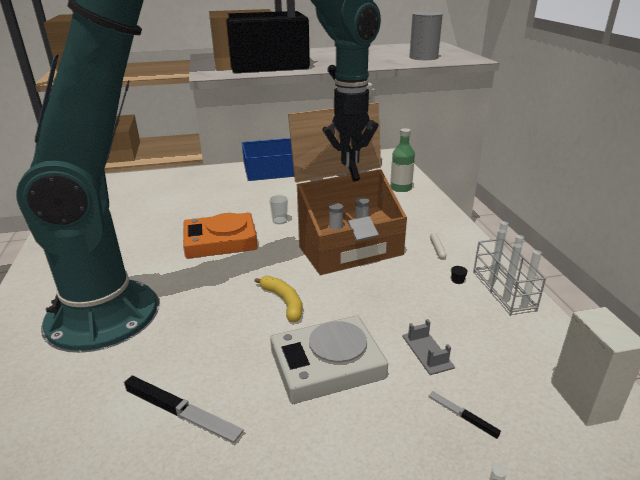

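View pics/wrist13.png

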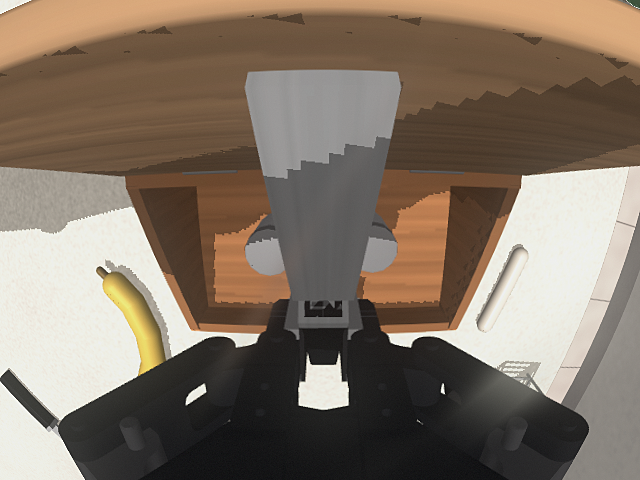

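```bash
python3 - <<'E'
from h import *
np.set_printoptions(precision=1,suppress=True)
t=load('top13');s=load('side13')
cr=s['image'][95:190,280:400,::-1];cv2.imwrite('pics/cropN.png',cv2.resize(cr,None,fx=5,fy=5,interpolation=cv2.INTER_CUBIC))
X,e=tri(t,(168.3-.3,217.0),s,(290,113));print(X,e)
x=np.array([-.17,.985]);x/=np.linalg.norm(x);y=np.array([-x[1],x[0]]);o=np.array([575.7,123.8])
print((X[:2]-o)@x,(X[:2]-o)@y)
dx=(X[:2]-o)@x-70;print(np.degrees(np.arctan2(dx,X[2]-179)))
E
```

```text
[447.3 201.7 337.2] 6.228063643860936
98.65415884236288 113.30293137044411
10.26919209661088
```

View pics/cropN.png

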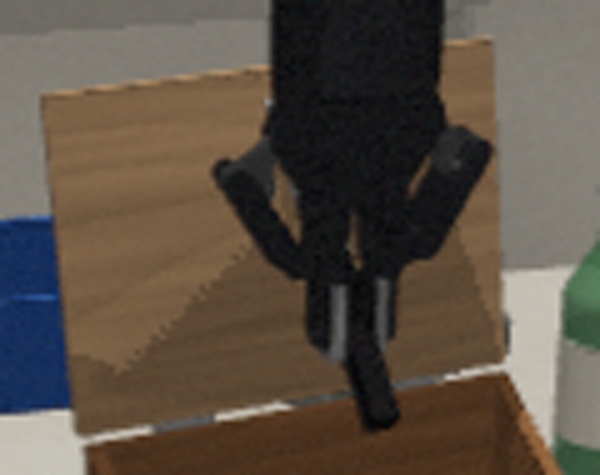

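Lid stands about 8–10° past vertical. I'll retract and look at the spatula's pitch clear of the case.

Request:
drive_tool(
  targets="0 0.0356 0 0 1;0 0.0356 0 0 1;0 0.0356 0 0 1;0 0.0356 0 0 1;0 0.0356 0.015 0 1;0 0.0356 0.015 0 1;0 0.0356 0.015 0 1;0 0 0.036 0 1;0 0 0.036 0 1;0 0 0.036 0 1;0 0 0 0 1",
)

```text
t: 11.1
tool_pos: [610.8, -112.5, 82.1]
tool_rot: [[0.986, 0.169, -0.013], [0.169, -0.986, 0.001], [-0.012, -0.004, -1.0]]
ft_force: [-1.6, 0.4, -1.1]
grip_width: 13.1
```

```bash
python3 - <<'E'
from h import *
np.set_printoptions(precision=3,suppress=True)
s=robot.sense();print(s['t'],s['tool_pos'],s['ft_force'],s['torque'])
c=snap('wrist','wrist14.png')
c=snap('side','side14.png')
cv2.imwrite('pics/cropO.png',cv2.resize(c['image'][140:340,300:500,::-1],None,fx=3,fy=3,interpolation=cv2.INTER_CUBIC))
E
```

```text
11.1 [ 610.828 -112.515   82.121] [-1.574  0.409 -1.141] [-0.054  0.139 -0.049]
```

View pics/cropO.png

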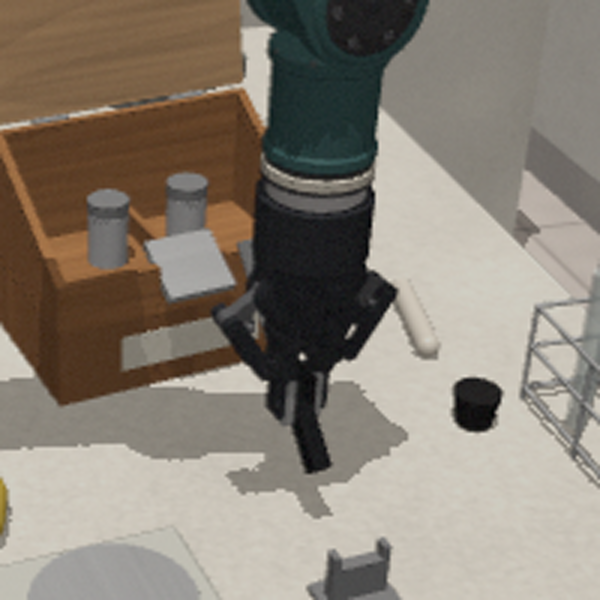

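View pics/wrist14.png

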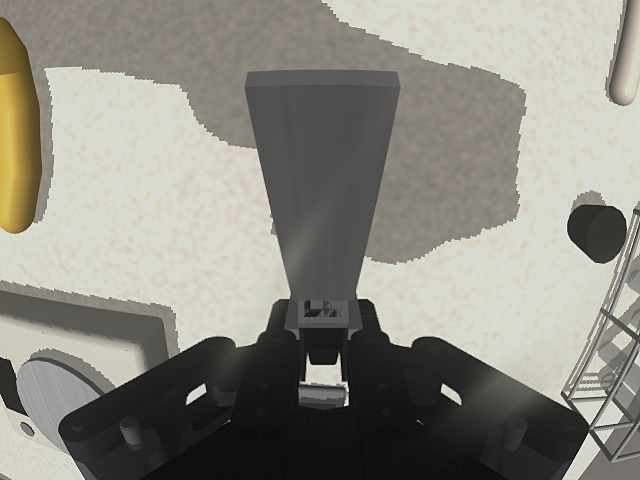

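```bash
python3 - <<'E'
from h import *
np.set_printoptions(precision=1,suppress=True)
s=robot.sense();w=load('wrist14')
print(pitch(w,s,86,109),pitch(w,s,300,32))
for v,ul,ur in((86,246,399),(290,290,357)):
    _,d1=ray(w,ul,v,True);_,d2=ray(w,ur,v,True);r=18/np.linalg.norm(d1-d2);o,d=ray(w,(ul+ur)/2,v,True);X=o+d*r-s['tool_pos'];print(X,-X@s['tool_rot'][:,1],X[2])
E
```

```text
(np.float64(0.5088613540643792), np.float64(42.5)) (np.float64(0.2874077236895687), np.float64(38.0))
[-15.8  77.5  75.9] 79.17246206316132 75.87907637856325
[-8.3 31.2 29.4] 32.21524317788894 29.434407157450835
```

Request:
drive_tool(
  targets="0 0 0.03 0 1;0 0 0.004 0 1;0 -0.003 0.004 0 1;0 -0.003 0.004 0 1;0 -0.003 0.004 0 1;0 -0.002 0.004 0 1;0 -0.002 0.004 0 1;0 -0.002 0.004 0 1;0 0 0 0 1",
)

```text
t: 11.95
tool_pos: [614.5, -94.2, 34.0]
tool_rot: [[0.985, 0.172, 0.002], [0.172, -0.985, 0.001], [0.002, -0.001, -1.0]]
ft_force: [-4.8, 4.8, 15.6]
grip_width: 12.5
```

```bash
python3 - <<'E'
from h import *
np.set_printoptions(precision=3,suppress=True)
s=robot.sense();print(s['t'],s['tool_pos'],s['ft_force'],s['torque'])
c=snap('wrist','wrist15.png')
E
```

```text
11.95 [614.52  -94.217  33.998] [-4.797  4.813 15.602] [ 0.354  0.928 -0.106]
```

View pics/wrist15.png

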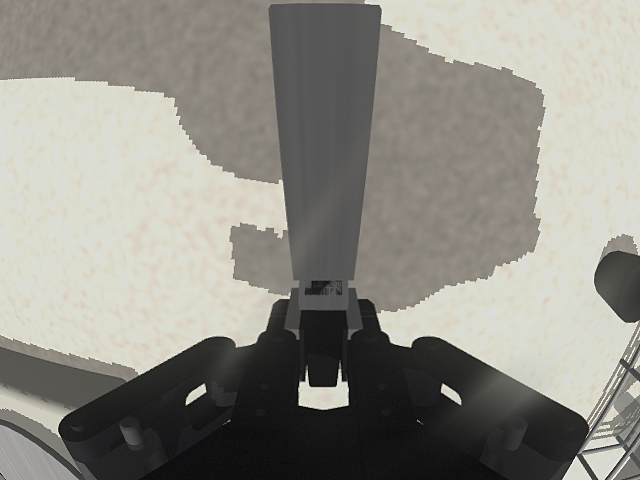

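Request:
drive_tool(
  targets="0 -0.002 0.004 0 1;0 -0.002 0.004 0 1;0 -0.001 0.003 0 1;0 0 0.002 0 1;0 0 0 0 1",
)

```text
t: 12.42
tool_pos: [613.4, -87.2, 20.7]
tool_rot: [[0.985, 0.174, 0.002], [0.174, -0.985, 0.004], [0.003, -0.003, -1.0]]
ft_force: [-4.8, 7.4, 14.4]
grip_width: 13.1
```

```bash
python3 - <<'E'
from h import *
np.set_printoptions(precision=3,suppress=True)
s=robot.sense();print(s['t'],s['tool_pos'],s['ft_force'],s['torque'])
c=snap('wrist','wrist16.png')
E
```

```text
12.4167 [613.416 -87.248  20.717] [-4.826  7.42  14.393] [ 0.928  0.835 -0.143]
```

View pics/wrist16.png

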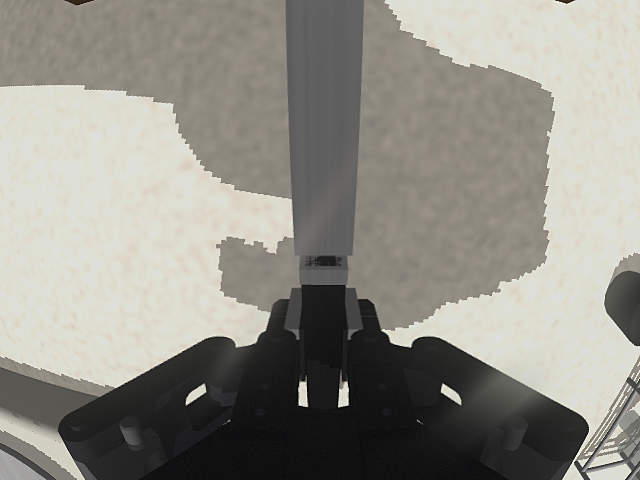

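Request:
drive_tool(
  targets="0 0 -0.03 0 1;0 0 -0.035 0 1;-0.0046 0.0325 0 0 1;-0.0046 0.0325 0 0 1;-0.0046 0.0325 0 0 1;-0.0046 0.0325 0 0 1;-0.0046 0.0325 0 0 1;0 0 0 0.072 1;0 0 0 0 1;0 0 0 0 1",
)

```text
t: 13.3
tool_pos: [617.9, -256.1, 83.4]
tool_rot: [[0.995, 0.1, 0.001], [0.1, -0.995, 0.0], [0.001, -0.0, -1.0]]
ft_force: [0.4, 0.8, -1.7]
grip_width: 13.1
```

```bash
python3 - <<'E'
from h import *
np.set_printoptions(precision=3,suppress=True)
s=robot.sense();print(s['t'],s['tool_pos'],s['tool_rot'],s['ft_force'],s['torque'])
c=snap('wrist','wrist17.png')
c=snap('side','side17.png')
cv2.imwrite('pics/cropP.png',cv2.resize(c['image'][240:390,360:510,::-1],None,fx=4,fy=4,interpolation=cv2.INTER_CUBIC))
E
```

```text
13.3 [ 617.857 -256.105   83.382] [[ 0.995  0.1    0.001]
 [ 0.1   -0.995  0.   ]
 [ 0.001 -0.    -1.   ]] [ 0.434  0.791 -1.691] [ 0.022 -0.003 -0.048]
```

View pics/cropP.png

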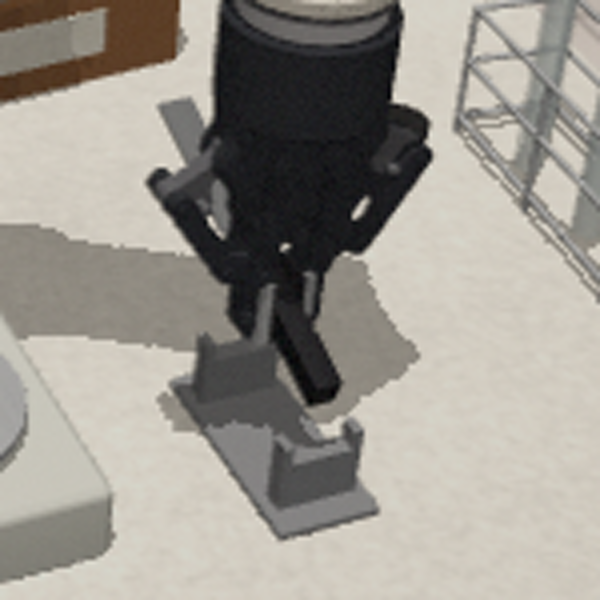

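View pics/wrist17.png

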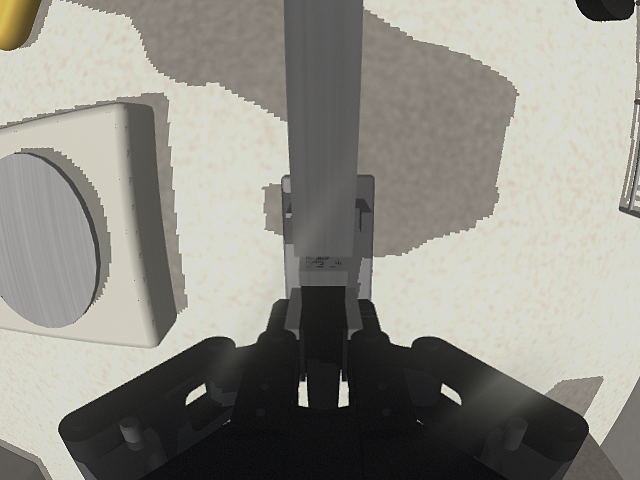

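Request:
drive_tool(
  targets="0.0017 -0.0046 0.01 0 1;0 0 0.015 0 1;0 0 0.006 0 1;0 0 0.005 0 1;0 0 0.004 0 1;0 0 0.003 0 1;0 0 0.002 0 1;0 0 0 0 1",
)

```text
t: 14.07
tool_pos: [619.8, -246.2, 38.1]
tool_rot: [[0.995, 0.103, -0.0], [0.103, -0.995, 0.005], [0.0, -0.005, -1.0]]
ft_force: [-1.4, 7.1, 12.0]
grip_width: 12.9
```

```bash
python3 - <<'E'
from h import *
np.set_printoptions(precision=3,suppress=True)
s=robot.sense();print(s['t'],s['tool_pos'],s['ft_force'],s['torque'])
c=snap('wrist','wrist18.png')
c=snap('side','side18.png')
cv2.imwrite('pics/cropQ.png',cv2.resize(c['image'][240:390,360:510,::-1],None,fx=4,fy=4,interpolation=cv2.INTER_CUBIC))
E
```

```text
14.0667 [ 619.779 -246.239   38.071] [-1.361  7.063 12.033] [ 0.909  0.373 -0.105]
```

View pics/cropQ.png

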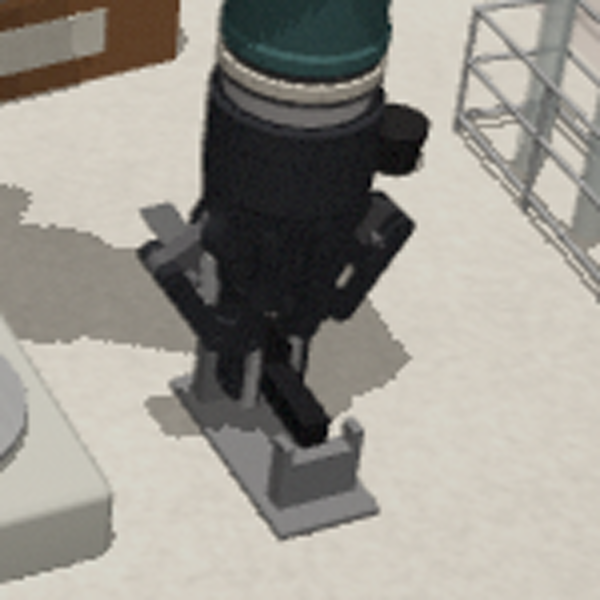

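View pics/wrist18.png

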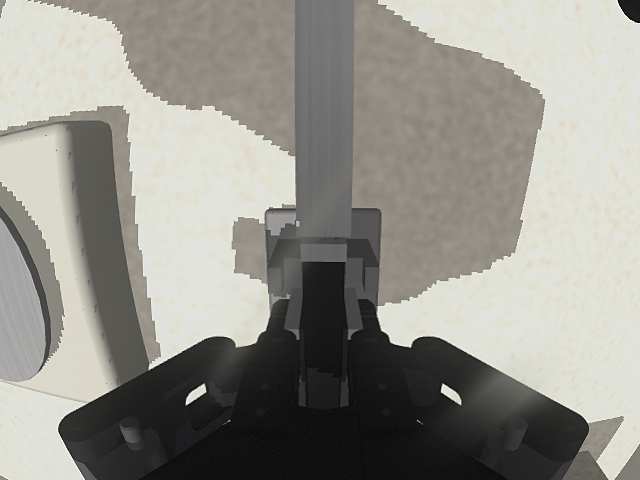

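Request:
drive_tool(
  targets="0 0.003 0 0 1;0 0.002 0 0 1;0 0 0 0 1",
)

```text
t: 14.42
tool_pos: [621.1, -253.1, 38.2]
tool_rot: [[0.995, 0.102, 0.002], [0.102, -0.995, 0.003], [0.002, -0.002, -1.0]]
ft_force: [-0.7, 5.4, 9.4]
grip_width: 13.0
```

```bash
python3 - <<'E'
from h import *
np.set_printoptions(precision=3,suppress=True)
s=robot.sense();print(s['t'],s['tool_pos'],s['ft_force'],s['torque'])
E
```

```text
14.4167 [ 621.149 -253.088   38.248] [-0.724  5.436  9.436] [ 0.515  0.034 -0.   ]
```

Request:
drive_tool(
  targets="0 0 0 0 0.4;0 0 0 0 0;0 0 0 0 -0.5;0 0 0 0 -0.5;0 0 -0.01 0 -0.5;0 0 -0.035 0 -0.5;0 0 -0.04 0 -0.5;0 0 -0.04 0 -0.5;0 0 0 0 -0.5",
)

```text
t: 15.17
tool_pos: [624.7, -258.3, 171.7]
tool_rot: [[0.995, 0.098, 0.015], [0.098, -0.995, -0.005], [0.014, 0.006, -1.0]]
ft_force: [0.6, 0.1, 0.6]
grip_width: 64.0
```

```bash
python3 - <<'E'
from h import *
np.set_printoptions(precision=3,suppress=True)
s=robot.sense();print(s['t'],s['tool_pos'],s['ft_force'],s['torque'],s['grip_width'])
c=snap('wrist','wrist19.png')
c=snap('side','side19.png')
cv2.imwrite('pics/cropR.png',cv2.resize(c['image'][240:390,360:510,::-1],None,fx=4,fy=4,interpolation=cv2.INTER_CUBIC))
E
```

```text
15.1667 [ 624.736 -258.283  171.738] [0.594 0.123 0.649] [-0.007 -0.046 -0.013] 64.0444236835718
```

View pics/cropR.png

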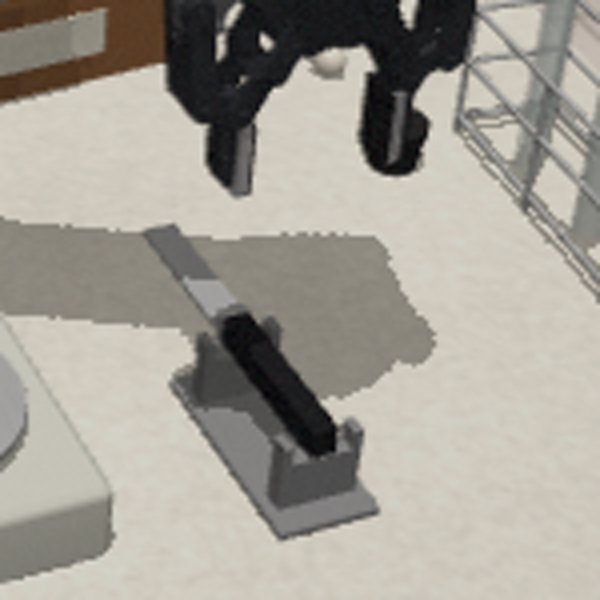

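View pics/wrist19.png

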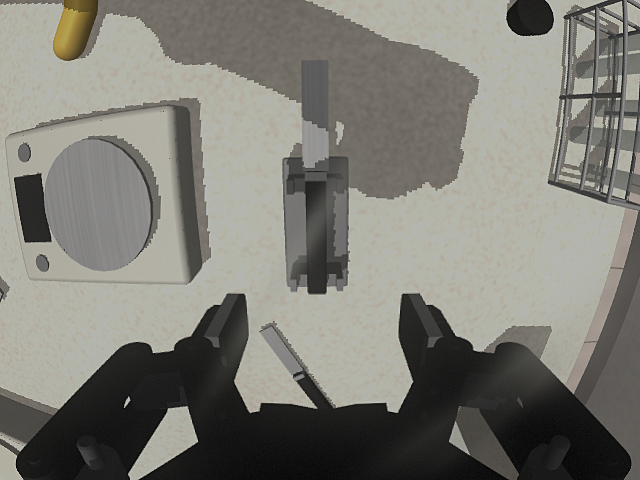

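Side and wrist views both show the spatula lying level on both seats between the lips. Next, the canisters: I'll turn the gripper first so the wrist camera keeps clear of the lid.

Request:
drive_tool(
  targets="0 0 -0.01 -0.119 -0.2;0 0 -0.01 -0.119 -0.2;0 0 -0.01 -0.119 -0.2;0 0 -0.01 -0.119 -0.2;0 0 -0.01 -0.119 -0.2;0 0 -0.01 -0.119 -0.2;0 0 0 -0.119 -0.2;0 0 0 -0.119 -0.2;0 0 0 0 -0.2",
)

```text
t: 16.02
tool_pos: [618.0, -256.9, 221.0]
tool_rot: [[0.495, 0.869, -0.003], [0.869, -0.495, 0.001], [-0.0, -0.003, -1.0]]
ft_force: [-0.4, 0.5, 0.4]
grip_width: 51.4
```

```bash
cat >> h.py <<'E'
def todo(target):
    s=robot.sense();d=np.array(s['tool_rot']).T@(np.array(target,float)-s['tool_pos']);return np.round(d/1000,4)
E
python3 - <<'E'
from h import *
np.set_printoptions(precision=4,suppress=True)
s=robot.sense();print(s['tool_pos'],s['tool_rot'],s['joint_positions'])
c=load('side19');cr=c['image'][160:270,280:420,::-1];cv2.imwrite('pics/cropS.png',cv2.resize(cr,None,fx=5,fy=5,interpolation=cv2.INTER_CUBIC))
print(todo((609.1,141.7,230)),todo((538.2,129.5,230)))
E
```

```text
[ 618.0163 -256.8623  221.0366] [[ 0.4952  0.8688 -0.0029]
 [ 0.8688 -0.4952  0.0014]
 [-0.0002 -0.0033 -1.    ]] [ 0.7096  0.6104 -0.5763  1.7434  0.405   0.9123  1.0153]
[ 0.3418 -0.2052 -0.0084] [ 0.2961 -0.2607 -0.0082]
```

View pics/cropS.png

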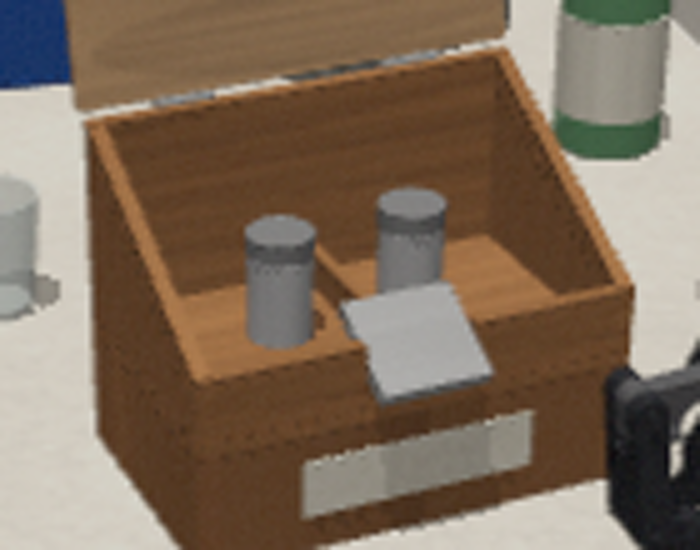

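```bash
python3 - <<'E'
from h import *
np.set_printoptions(precision=1,suppress=True)
c=load('side19')
for q in((280,232),(412,203)): print(atz(c,280+(q[0]+.5)/5-.5,160+(q[1]+.5)/5-.5,130))
E
```

```text
[538.5 122.5 130. ]
[608.3 137.9 130. ]
```

Request:
drive_tool(
  targets="0.034 -0.0203 0 0 -0.2;0.034 -0.0203 0 0 -0.2;0.034 -0.0203 0 0 -0.2;0.034 -0.0203 0 0 -0.2;0.034 -0.0203 0 0 -0.2;0.034 -0.0203 0 0 -0.2;0.034 -0.0203 0 0 -0.2;0.034 -0.0203 0 0 -0.2;0.034 -0.0203 0 0 -0.2;0.034 -0.0203 0 0 -0.2;0 0 0 0 -0.2;0 0 0 0 -0.2",
)

```text
t: 17.02
tool_pos: [610.5, 143.5, 222.0]
tool_rot: [[0.493, 0.87, -0.002], [0.87, -0.493, 0.002], [0.0, -0.002, -1.0]]
ft_force: [-0.2, -0.4, -0.2]
grip_width: 50.9
```

```bash
python3 - <<'E'
from h import *
np.set_printoptions(precision=3,suppress=True)
s=robot.sense();print(s['t'],s['tool_pos'],s['tool_rot'],s['ft_force'],s['grip_width'])
c=snap('wrist','wrist20.png')
E
```

```text
17.0167 [610.519 143.516 222.028] [[ 0.493  0.87  -0.002]
 [ 0.87  -0.493  0.002]
 [ 0.    -0.002 -1.   ]] [-0.195 -0.39  -0.246] 50.94102040479326
```

View pics/wrist20.png

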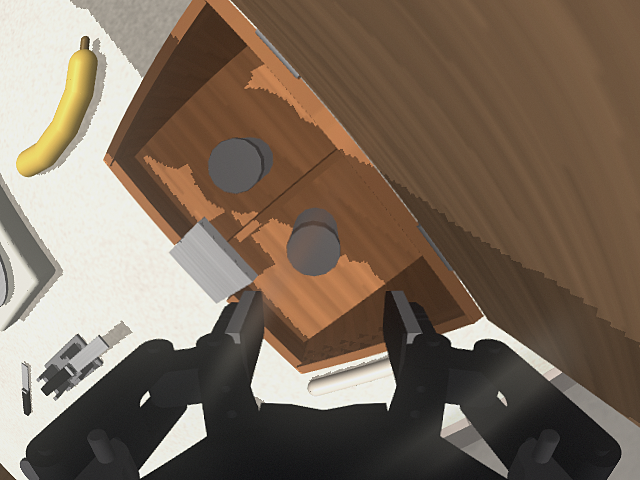

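```bash
python3 - <<'E'
from h import *
np.set_printoptions(precision=4,suppress=True)
c=load('wrist20')
A=atz(c,313.5,249,130,True);B=atz(c,236,165.5,130,True)
for p in((287,249),(340,249),(208,165),(264,165)):print(atz(c,*p,130,True))
print(A,B,np.linalg.norm(A-B),todo((A[0],A[1],124)))
E
```

```text
[599.033  125.4149 130.    ]
[615.2211 154.0095 130.    ]
[529.4519 110.5206 130.    ]
[547.5048 140.1895 130.    ]
[607.1326 139.7437 130.    ] [538.9652 125.4114 130.    ] 69.65788421133855 [-0.0021 -0.003   0.0976]
```

Request:
drive_tool(
  targets="-0.0022 -0.003 0.03 0 -0.2;0 0 0.03 0 -0.2;0 0 0.025 0 -0.2;0 0 0.015 0 -0.2;0 0 0 0 -0.2;0 0 0 0 -0.2",
)

```text
t: 17.57
tool_pos: [607.6, 135.2, 121.2]
tool_rot: [[0.5, 0.866, -0.004], [0.866, -0.5, -0.004], [-0.005, -0.001, -1.0]]
ft_force: [1.5, -3.1, -0.2]
grip_width: 51.4
```

```bash
python3 - <<'E'
from h import *
np.set_printoptions(precision=3,suppress=True)
s=robot.sense();print(s['t'],s['tool_pos'],s['ft_force'],s['torque'],todo((607.1,139.7,118)))
snap('wrist','wrist21.png')
E
```

```text
17.5667 [607.6   135.219 121.228] [ 1.544 -3.1   -0.2  ] [-0.493  0.018 -0.07 ] [ 0.004 -0.003  0.003]
```

View pics/wrist21.png

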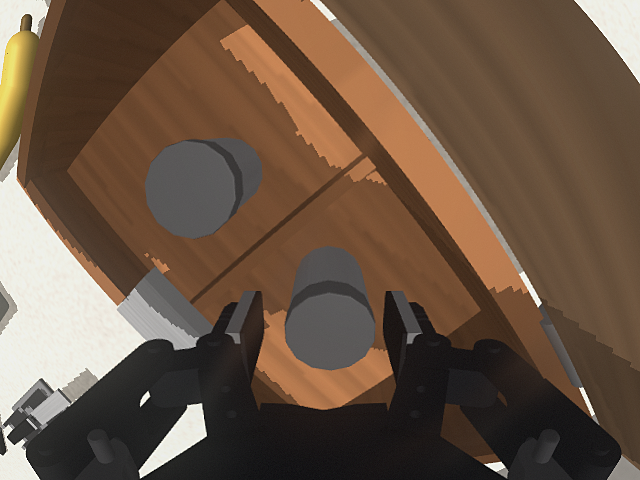

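A finger linkage touches the back wall here with about 3 N. I'll rise, turn the jaws so they lie closer to the case's width, with the camera to the front, and come down again.

Request:
drive_tool(
  targets="0 0 -0.03 0 -0.2;0 0 -0.03 0 -0.2;0 0 -0.03 0 -0.2;0 0 -0.01 0 -0.2;0 0 0 -0.1163 -0.2;0 0 0 -0.1163 -0.2;0 0 0 -0.1163 -0.2;0 0 0 -0.1163 -0.2;0 0 0 -0.1163 -0.2;0 0 0 -0.1163 -0.2;0 0 0 -0.1163 -0.2;0 0 0 -0.1163 -0.2;0 0 0 -0.1163 -0.2;0 0 0 -0.1163 -0.2;0 0 0 -0.1163 -0.2;0 0 0 -0.1163 -0.2;0 0 0 -0.1163 -0.2;0 0 0 -0.1163 -0.2;0 0 0 -0.1163 -0.2;0 0 0 0 -0.2",
)

```text
t: 19.28
tool_pos: [608.7, 138.4, 223.2]
tool_rot: [[-0.941, 0.339, 0.001], [0.339, 0.941, 0.001], [-0.0, 0.001, -1.0]]
ft_force: [-0.0, -0.2, 0.6]
grip_width: 51.4
```

```bash
python3 - <<'E'
from h import *
np.set_printoptions(precision=4,suppress=True)
s=robot.sense();print(s['t'],s['tool_pos'],s['tool_rot'],s['joint_positions'],s['ft_force'])
snap('wrist','wrist22.png');print(todo((607.1,139.7,120)))
E
```

```text
19.2833 [608.6804 138.3891 223.2186] [[-0.9409  0.3387  0.0007]
 [ 0.3387  0.9409  0.0008]
 [-0.0004  0.001  -1.    ]] [ 0.3783  0.7068 -1.0393  1.837   0.7134  1.0257  1.8405] [-0.0344 -0.2238  0.5589]
[0.0019 0.0005 0.1032]
```

View pics/wrist22.png

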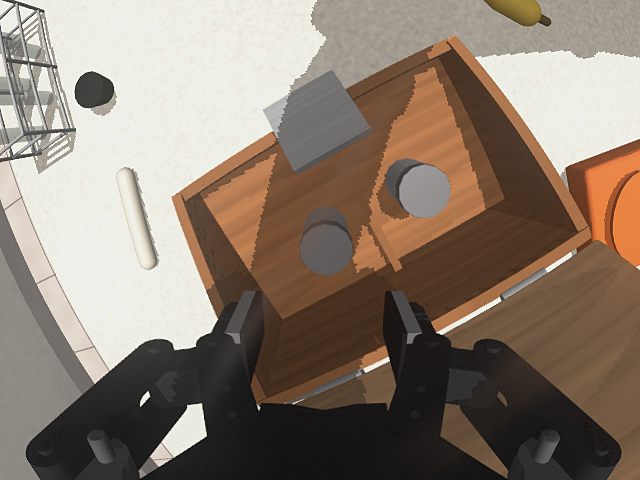

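```bash
python3 - <<'E'
from h import *
np.set_printoptions(precision=4,suppress=True)
c=load('wrist22')
A=atz(c,326,248,130,True);B=atz(c,424,190,130,True)
print(A,B,np.linalg.norm(A-B),todo((A[0],A[1],120)),robot.sense()['tool_pos'])
E
```

```text
[607.4466 138.0789 130.    ] [538.5534 123.4484 130.    ] 70.42957228636625 [ 0.001  -0.0009  0.1032] [608.646  138.4614 223.1975]
```

Request:
drive_tool(
  targets="0.0012 0 0.03 0 -0.2;0 0 0.03 0 -0.2;0 0 0.025 0 -0.2;0 0 0.018 0 -0.2;0 0 0 0 -0.2;0 0 0 0 -0.2",
)

```text
t: 19.83
tool_pos: [607.0, 139.1, 119.6]
tool_rot: [[-0.94, 0.341, -0.001], [0.341, 0.94, -0.001], [0.001, -0.001, -1.0]]
ft_force: [0.1, 0.4, 0.7]
grip_width: 51.5
```

```bash
python3 - <<'E'
from h import *
np.set_printoptions(precision=4,suppress=True)
s=robot.sense();print(s['t'],s['tool_pos'],s['ft_force'],s['torque'])
snap('wrist','wrist23.png');print(todo((607.3,138.8,118)))
E
```

```text
19.8333 [606.9863 139.0727 119.5717] [0.1096 0.4165 0.7231] [-0.0233  0.0439 -0.0431]
[ 0.0001 -0.001   0.0028]
```

View pics/wrist23.png

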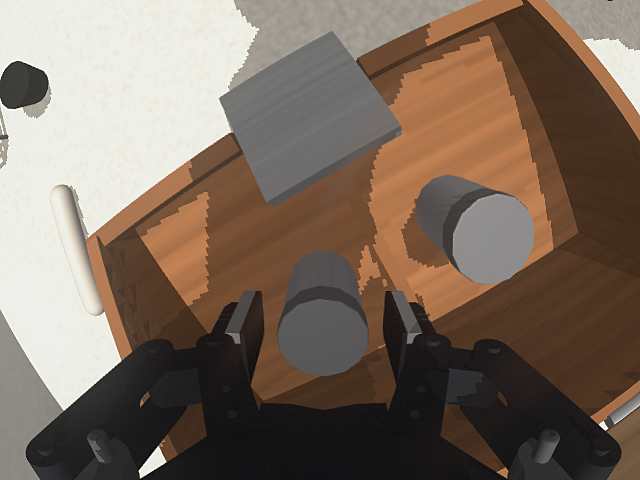

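Free of contact and centred over the near can. I'll close, then lift 15 mm to weigh it.

Request:
drive_tool(
  targets="0 0 0 0 0;0 0 0 0 0.5;0 0 0 0 1;0 0 0 0 1;0 0 0 0 1;0 0 0 0 1",
)

```text
t: 20.38
tool_pos: [608.1, 140.1, 121.8]
tool_rot: [[-0.941, 0.339, 0.003], [0.339, 0.941, 0.001], [-0.002, 0.002, -1.0]]
ft_force: [-0.3, -0.0, 7.3]
grip_width: 32.0
```

Request:
drive_tool(
  targets="0 0 -0.005 0 1;0 0 -0.01 0 1;0 0 -0.01 0 1;0 0 0 0 1;0 0 0 0 1;0 0 0 0 1;0 0 0 0 1",
)

```text
t: 20.97
tool_pos: [606.9, 138.8, 144.2]
tool_rot: [[-0.941, 0.339, -0.001], [0.339, 0.941, -0.001], [0.001, -0.001, -1.0]]
ft_force: [0.1, -0.5, -3.7]
grip_width: 32.1
```

```bash
python3 - <<'E'
from h import *
np.set_printoptions(precision=4,suppress=True)
s=robot.sense();print(s['t'],s['tool_pos'],s['ft_force'],s['torque'],s['grip_width'],s['joint_efforts'])
E
```

```text
20.9667 [606.856  138.8404 144.2331] [ 0.0831 -0.477  -3.7301] [ 0.0043  0.0383 -0.044 ] 32.13222775997141 [ -0.0147 -51.5923 -13.7558 -14.1563   0.0106  -0.0018  -0.    ]
```

The force changed by about -4 N, roughly 0.4 kg, so this is the filled can (empty would be about -0.5 N). I'll take it out.

Request:
drive_tool(
  targets="0 0 -0.025 0 1;0 0 -0.03 0 1;0 0 -0.03 0 1;0 -0.02 0 0 1;0 -0.035 0 0 1;0 -0.035 0 0 1;0 -0.035 0 0 1;0 -0.035 0 0 1;0 -0.02 0 0 1;0 0 0 0.116 1;0 0 0 0.116 1;0 0 0 0.116 1;0 0 0 0.116 1;0 0 0 0.116 1;0 0 0 0.116 1;0 0 0 0.116 1;0 0 0 0.116 1;0 0 0 0 1;0 0 0 0 1",
)

```text
t: 22.55
tool_pos: [545.8, -29.9, 229.5]
tool_rot: [[-0.296, 0.955, -0.001], [0.955, 0.296, -0.0], [-0.0, -0.001, -1.0]]
ft_force: [0.0, -0.4, -3.0]
grip_width: 32.1
```

```bash
python3 - <<'E'
from h import *
np.set_printoptions(precision=4,suppress=True)
s=robot.sense();print(s['t'],s['tool_pos'],s['tool_rot'],s['ft_force'],s['torque'],s['grip_width'],s['joint_positions'])
print(todo((449.1,-246.9,190)))
E
```

```text
22.55 [545.7948 -29.895  229.5003] [[-0.2958  0.9553 -0.0005]
 [ 0.9553  0.2958 -0.0005]
 [-0.0003 -0.0007 -1.    ]] [ 0.0497 -0.3907 -2.9879] [ 0.0108  0.038  -0.0077] 32.05041120790339 [ 0.6018  0.5216 -0.8657  2.0032  0.5273  0.8553  1.313 ]
[-0.1787 -0.1565  0.0397]
```

Request:
drive_tool(
  targets="-0.0155 -0.0124 0.002 0 1;-0.0255 -0.0224 0.005 0 1;-0.0255 -0.0224 0.006 0 1;-0.0255 -0.0224 0.006 0 1;-0.0255 -0.0224 0.006 0 1;-0.0255 -0.0224 0.006 0 1;-0.021 -0.0187 0.005 0 1;-0.0145 -0.0134 0.003 0 1;0 0 0 0 1;0 0 0 0 1",
)

```text
t: 23.38
tool_pos: [447.6, -247.9, 190.0]
tool_rot: [[-0.291, 0.957, -0.001], [0.957, 0.291, 0.001], [0.001, -0.001, -1.0]]
ft_force: [0.5, 0.2, -3.8]
grip_width: 32.3
```

```bash
python3 - <<'E'
from h import *
np.set_printoptions(precision=4,suppress=True)
s=robot.sense();print(s['t'],s['tool_pos'],s['ft_force'])
snap('wrist','wrist24.png');snap('side','side24.png')
E
```

```text
23.3833 [ 447.6399 -247.8951  190.0097] [ 0.4899  0.229  -3.822 ]
```

View pics/wrist24.png

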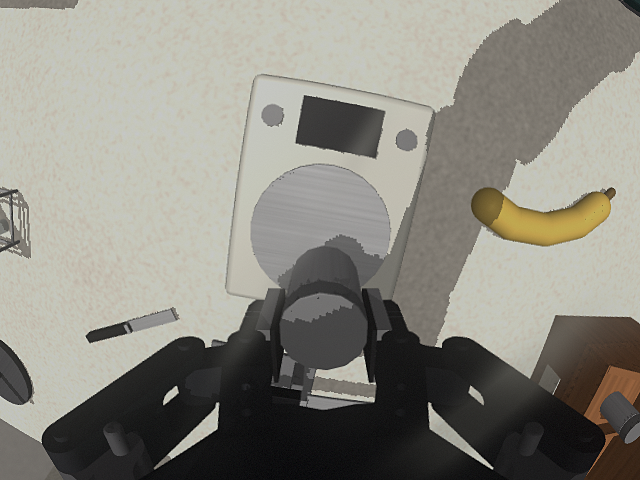

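View pics/side24.png

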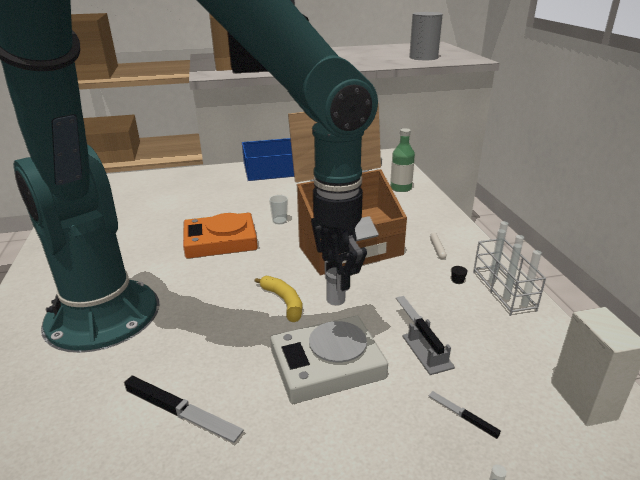

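```bash
python3 - <<'E'
from h import *
np.set_printoptions(precision=4,suppress=True)
c=load('wrist24');s=load('side24')
L=[atz(c,*p,55,True)[:2] for p in((250.5,231),(390.5,222),(320,164),(262,270),(270,187),(375,190))]
from scipy.optimize import least_squares
r=least_squares(lambda q:[np.hypot(*(p-q[:2]))-52 for p in L],[448,-247]);print(r.x,r.fun)
print(atz(s,338,341,55))
print(todo((449,-247,106)))
E
```

```text
[ 451.5619 -247.9951] [ 0.1255  0.1718  0.6617  0.2973 -0.5606 -0.2355]
[ 451.119  -253.9946   55.    ]
[-0.0012 -0.0008  0.0848]
```

Request:
drive_tool(
  targets="-0.0008 0.0028 0.025 0 1;0 0 0.03 0 1;0 0 0.02 0 1;0 0 0.006 0 1;0 0 0 0 1;0 0 0 0 1",
)

```text
t: 23.98
tool_pos: [452.8, -245.5, 110.4]
tool_rot: [[-0.295, 0.956, 0.001], [0.956, 0.295, 0.0], [-0.0, 0.001, -1.0]]
ft_force: [-0.2, -0.1, -3.0]
grip_width: 32.0
```

Request:
drive_tool(
  targets="0 0 0.002 0 1;0 0 0.002 0 1;0 0 0 0 1",
)

```text
t: 24.23
tool_pos: [452.1, -246.7, 106.4]
tool_rot: [[-0.292, 0.956, 0.001], [0.956, 0.292, -0.001], [-0.001, 0.001, -1.0]]
ft_force: [0.0, -0.4, -3.1]
grip_width: 32.0
```

Request:
drive_tool(
  targets="0 0 0.0015 0 1;0 0 0.001 0 1;0 0 0 0 1",
)

```text
t: 24.48
tool_pos: [451.5, -246.7, 103.2]
tool_rot: [[-0.292, 0.956, -0.0], [0.956, 0.292, -0.0], [-0.0, -0.0, -1.0]]
ft_force: [-0.7, -0.1, -3.3]
grip_width: 32.3
```

Request:
drive_tool(
  targets="0 0 0.001 0 1;0 0 0.001 0 1;0 0 0 0 1",
)

```text
t: 24.73
tool_pos: [451.8, -246.4, 102.7]
tool_rot: [[-0.293, 0.956, -0.0], [0.956, 0.293, -0.002], [-0.002, -0.001, -1.0]]
ft_force: [-4.1, 0.5, 11.4]
grip_width: 32.1
```

```bash
python3 - <<'E'
from h import *
np.set_printoptions(precision=4,suppress=True)
s=robot.sense();print(s['t'],s['tool_pos'],s['ft_force'])
c=snap('side','side25.png');cv2.imwrite('pics/cropT.png',cv2.resize(c['image'][250:400,265:415,::-1],None,fx=4,fy=4,interpolation=cv2.INTER_CUBIC))
E
```

```text
24.7333 [ 451.7695 -246.4419  102.716 ] [-4.0677  0.4726 11.4162]
```

View pics/cropT.png

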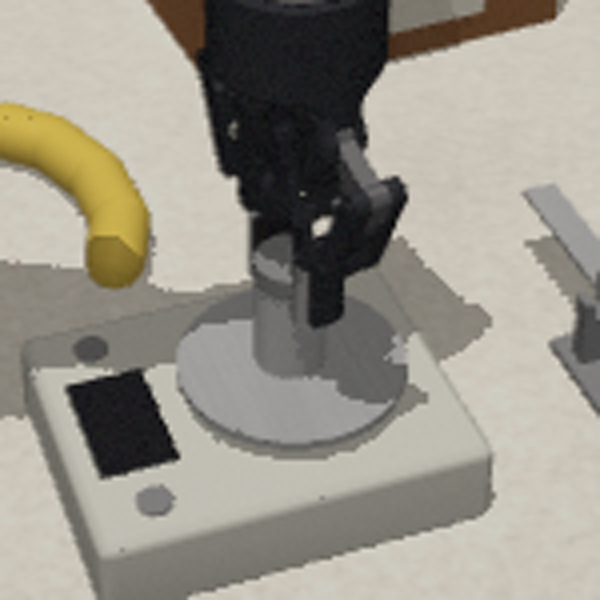

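Request:
drive_tool(
  targets="0 0 -0.001 0 1;0 0 0 0 0.3;0 0 0 0 0.2;0 0 0 0 0;0 0 0 0 -0.2;0 0 0 0 -0.2;0 0 -0.01 0 -0.2;0 0 -0.03 0 -0.2;0 0 -0.04 0 -0.2;0 0 -0.04 0 -0.2;0 0 0 0 -0.2",
)

```text
t: 25.7
tool_pos: [456.4, -246.9, 229.4]
tool_rot: [[-0.293, 0.956, 0.012], [0.956, 0.293, -0.005], [-0.008, 0.01, -1.0]]
ft_force: [0.9, 0.3, -0.2]
grip_width: 51.3
```

```bash
python3 - <<'E'
from h import *
np.set_printoptions(precision=4,suppress=True)
s=robot.sense();print(s['t'],s['tool_pos'],s['ft_force'],s['grip_width'])
c=snap('side','side26.png');cv2.imwrite('pics/cropU.png',cv2.resize(c['image'][170:400,265:495,::-1],None,fx=2.6,fy=2.6,interpolation=cv2.INTER_CUBIC))
snap('wrist','wrist26.png')
E
```

```text
25.7 [ 456.4242 -246.8764  229.3684] [ 0.8633  0.2641 -0.2423] 51.27369567090747
```

View pics/cropU.png

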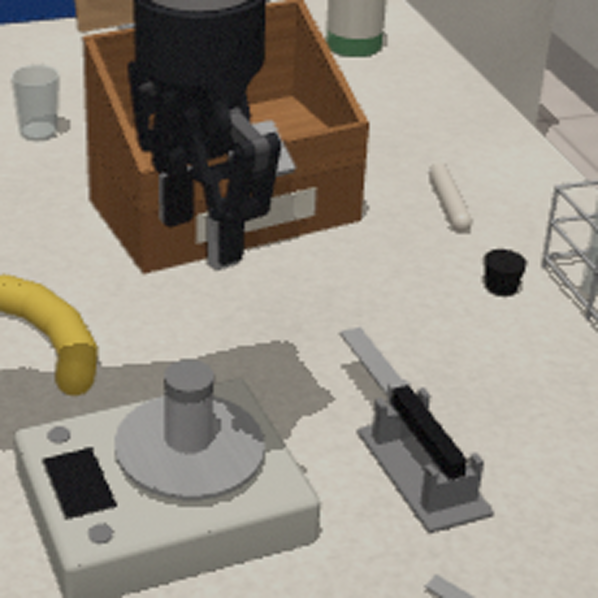

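View pics/wrist26.png

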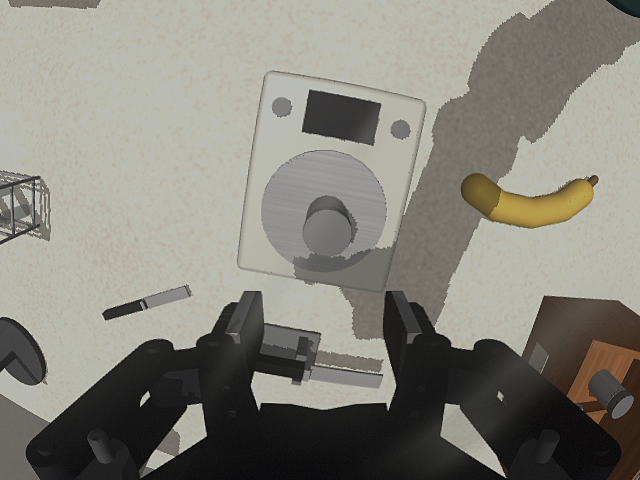

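```bash
python3 - <<'E'
from h import *
np.set_printoptions(precision=1,suppress=True)
c=load('wrist26')
print(atz(c,328,231,111,True),atz(c,324,211,55,True))
L=[atz(c,*p,55,True)[:2] for p in((261,210),(387,212),(324,150))];print(L)
t=snap('top','top27.png')
E
```

```text
[ 449.4 -245.6  111. ] [ 449.1 -248.8   55. ]
[array([ 463.3, -299. ]), array([ 434.4, -198.7]), array([ 401.3, -263.4])]
```

View pics/top27.png

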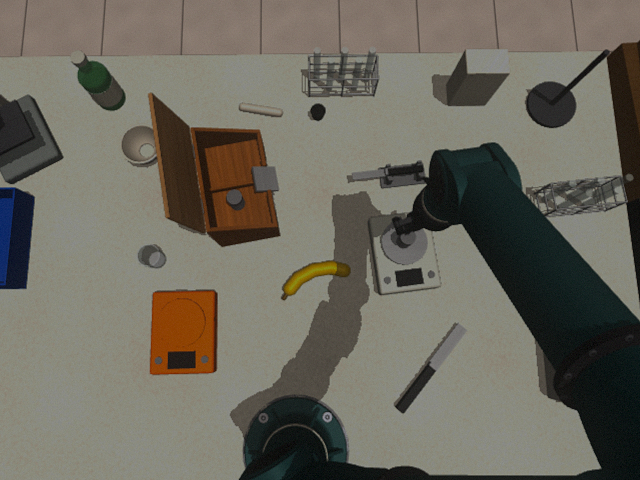

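The last top view shows:
- The lid leaning back past upright.
- The other can standing in the case at (234,198).
- The spatula in its rest at (390,175).
- The bystanders where they were.

The can on the pan measures about 3 mm from the pan's middle.

```bash
python3 - <<'E'
from h import *
s=robot.sense();print(s['t'],s['ft_force'],s['dq'])
print(robot.job_done())
E
```

```text
25.85 [ 0.02773792 -0.1949346  -0.53499644] [-0.01227372  0.0294188   0.02810371  0.02911687  0.00435793 -0.00101245
 -0.00133956]
the job is handed in; nothing more can be done
None
```

The job is done and was handed in at about 26 s of the 72 s allowed.

- **Lid:** I set the spatula's slope against the steel lip and slid the blade about 35 mm into the slot. I levered the lid open and swung it back on the blade tip to about 8–10° past vertical. The two camera rays for that angle missed each other by 6 mm, so it is approximate.
- **Spatula:** I levelled it by pressing the handle's end on the bare table, then laid it back in the rest. The pictures show it lying level on both seats.
- **Canisters:** The one at the case's y of about -36 mm pulled 3 to 3.8 N when lifted, so it is the filled one. It now stands upright about 3 mm from the middle of the pan; contact as I set it down peaked at about 11 N. I did not weigh the other one; it was never touched and stands upright in the open case.
- **Fault on the way:** On the first descent to that canister, something on the gripper, probably a finger linkage, touched the case with about 3 N. I raised the gripper, turned it and came down again without contact.
- **Last checks:** The final top view shows the bystanders where they started. The arm was clear of everything, with a force reading of about 0.5 N.

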